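# Make up two collar inspection kits from the stock tray

### The job

Make up the two collar inspection kits from the stock tray. The grey tray with three recesses gets the narrow brass collar, the tall plain plug gauge and the gauge block; the grey tray with two recesses gets the wide steel collar and the short plug gauge with the bright head; each thing stands upright, down in the recess of its own size. The plug gauges stand close in front of smaller things, which can only be reached once the gauge is out of the way; leave the loupe and the dust blower where they are.

Things in the scene. Friction and masses are not known exactly. Their poses are not given: they have to be found in the camera images.
- kit_tray_3: Fixed grey tray with THREE recesses, 125 (x) by 177 (y) mm, rim 11 high, on 2.5 mm feet; it and the other tray may swap places. Origin: centre of the underside, z up; a card holder is on its -x edge. Top face at z 9 mm, recesses 5 deep (floor at z 4). Recess centres in tray x, y: plug gauge, round 58, at (0, 45); collar, round 38, at (26, -49); gauge block, 20 (x) by 42 (y), at (-28, -49).
- kit_tray_2: Fixed grey tray with TWO round recesses, 101 (x) by 177 (y) mm, rim 11 high, on 2.5 mm feet. Origin: centre of the underside, z up; a card holder is on its -x edge. Top face at z 9 mm, recesses 5 deep (floor at z 4). Recess centres in tray x, y: plug gauge, 58 diameter, at (0, -45); collar, 42 diameter, at (0, 51).
- stock_tray: Fixed shallow steel tray, 137 (x) by 256 (y) mm, rim 11 high, on 2.5 mm feet, floor at z 3; origin: centre of the underside. In front (own x -29, y -88, -8, 72) both plug gauges and the loupe, in any order; behind them (x 15, y -72, 8, 88) the two collars and the gauge block, in any order. Close behind a plug gauge there is no room for the gripper until the gauge is gone.
- gauge_tall: Tall plain plug gauge: round black post 176 mm high, shaft 24 mm diameter all the way up from a round foot 46 mm diameter and 12 mm thick; about 0.38 kg. Origin at the centre of the foot's underside, z up the post. Take it by the shaft, high up so that its top does not meet the gripper's palm.
- gauge_short: Short plug gauge with a bright head, 131 mm high: round foot 46 diameter, 12 thick; black shaft 20 diameter up to z 92; bright neck 12 diameter; bright head 25 diameter from z 117 to 131. About 0.24 kg. Origin at the centre of the foot's underside, z up.
- collar_brass: Narrow brass collar: stepped ring, 26 mm outer diameter, 22 mm high, about 68 g. Full diameter up to z 9.5, above that 21.6 diameter. Origin at the centre of the underside, z up.
- collar_steel: Wide low steel collar: stepped ring, 30 mm outer diameter, 16 mm high, about 66 g. Full diameter up to z 6.8, above that 25 diameter. Origin at the centre of the underside, z up.
- gauge_block: Bright steel gauge block standing upright: 9 mm (own x) by 30 mm (own y) by 25 mm high, about 53 g. Origin at the centre of the underside. At the start its long side points roughly along the stock tray's x (within 0.2 rad). In its recess it stands the same way up, long side along the recess.
- loupe: Black standing loupe with a silver ring, 34 mm diameter, 38 mm high; stands in the front row of the stock tray and stays there. Origin at the centre of the underside.
- dust_blower: Black rubber dust blower standing nozzle up on the dark mat at the left, 47 mm diameter, 108 mm high; not to be disturbed. Origin at the centre of the underside.

How it is judged (in metres and radians):
At the end, for the whole second after the job is handed in: Each of the five things stands upright (within 0.1 rad) in its own recess of its own tray, within 8 mm of the recess centre along the tray's x and y, its underside less than 2 mm above the recess floor; all released and at rest (x of gauge_tall in the frame of kit_tray_3 between -0.008 and 0.008 m and y of gauge_tall in the frame of kit_tray_3 between 0.037 and 0.053 m and z of gauge_tall in the frame of kit_tray_3 between 0.002 and 0.006 m and angle between each of gauge_tall, collar_brass, gauge_block, gauge_short, collar_steel's own z axis and vertical below 0.1 rad and linear speed of each of gauge_tall, collar_brass, gauge_block, gauge_short, collar_steel below 0.02 m/s and angular speed of each of gauge_tall, collar_brass, gauge_block, gauge_short, collar_steel below 0.2 rad/s and contact force between the fingers and gauge_tall below 0.1 N and x of collar_brass in the frame of kit_tray_3 between 0.018 and 0.034 m and y of collar_brass in the frame of kit_tray_3 between -0.057 and -0.041 m and z of collar_brass in the frame of kit_tray_3 between 0.002 and 0.006 m and contact force between the fingers and collar_brass below 0.1 N and x of gauge_block in the frame of kit_tray_3 between -0.036 and -0.02 m and y of gauge_block in the frame of kit_tray_3 between -0.057 and -0.041 m and z of gauge_block in the frame of kit_tray_3 between 0.002 and 0.006 m and contact force between the fingers and gauge_block below 0.1 N and x of gauge_short in the frame of kit_tray_2 between -0.008 and 0.008 m and y of gauge_short in the frame of kit_tray_2 between -0.053 and -0.037 m and z of gauge_short in the frame of kit_tray_2 between 0.002 and 0.006 m and contact force between the fingers and gauge_short below 0.1 N and x of collar_steel in the frame of kit_tray_2 between -0.008 and 0.008 m and y of collar_steel in the frame of kit_tray_2 between 0.043 and 0.059 m and z of collar_steel in the frame of kit_tray_2 between 0.002 and 0.006 m and contact force between the fingers and collar_steel below 0.1 N); the robot touches nothing.
It fails at once if the loupe is shifted more than 20 mm or knocked over (distance of loupe from where it was at the start of the episode above 0.02 m or angle between loupe's own z axis and vertical above 0.5 rad).
It fails at once if the dust blower is shifted more than 20 mm or knocked over (distance of dust_blower from where it was at the start of the episode above 0.02 m or angle between dust_blower's own z axis and vertical above 0.5 rad).
It also fails if it takes over 112 s, if anything falls off the work surface, if the arm or the gripper's body presses on something with over 40 N, if the wrist force passes 120 N, or if a joint passes its speed limit or range.

### The arm

A 6-joint arm with a two-finger parallel gripper is mounted at the origin on a cart in front of the work surface, level with it; the furniture and walls round the work are solid. World frame = base frame: x ahead of the robot, y to its left, z up, the work surface at z = 0. Lengths are in mm, angles in rad, forces in N, time in s.
With the tool pointing down it reaches from about 300 to 775 mm from the base axis. Payload 14.6 kg.
Tool frame: the origin (TCP) lies midway between the tips of the shut fingers; the grasp point (between the pads) lies 19 mm behind it; z points along the fingers, y is the line along which they close (so a half turn about z gives the same grasp; the last joint's range is limited). The gripper opens to 94 mm and grips with 3 to 60 N. Pads are 16 mm wide; open, the fingers measure 119 mm over their backs; the gripper's body (75 mm by 177 mm) begins 78 mm behind the grasp point.
Start: joints at [-1.235, 0.3, 1.521, -0, 1.321, -0.067], TCP at [215.59, -505.975, 205.446] pointing down, gripper open.
Joint ranges: [-3.03, 3.03], [-0.79, 2.21], [0.23, 2.52], [-1.04, 4.18], [0, 3.07], [-2.55, 2.55]. Speed limits (rad/s): [2.22, 2.22, 2.57, 3.14, 3.14, 3.14].

### API

Orientations are given as [roll, pitch, yaw] about the fixed x, y, z axes, in that order (R = Rz(yaw) Ry(pitch) Rx(roll)).
In Python, from cell import * gives the robot as it stands. The module is installed in compiled form; this text tells all that it offers.
- The arm moves only by the tool servo_tool, never from a script. Its argument "motion" is a list of rows, each an object of numbers: "wx", "wy", "wz": the turn, a rotation vector about the tool's x, y, z in units of 2 rad (1.0 is 2 rad); "dx", "dy", "dz": the shift along the tool's x, y, z in units of 10 cm (1.0 is 10 cm); "fingers": the closure, from -1 (fully open) to 1 (shut). In form: [{"wx": .., "wy": .., "wz": .., "dx": .., "dy": .., "dz": .., "fingers": ..}, ...]. A call has 1 to 10 rows; each row is the pose to reach, as a shift and turn from the pose commanded when the call began, along the tool's axes at that moment; what a row does not reach only later rows make up. A row lasts 1/10 s, in which the tool goes at most 50 mm and 8.59 degrees, less where a joint would pass 70% of its speed; a pose out of reach is approached as far as the arm can. A call with a number of a shift or a turn outside -1 to 1 is refused whole. A call with a gripper value outside its range is refused whole. The fingers move at their own pace and stop on an object; "newtons" is the grip in N (left out, the last holds). Time passes only in rows, so rows that repeat a pose let the fingers close. It gives the time, the measured TCP pose, the force, the opening and the grip force at its end, in the units of the state.
- read_state(): the state, without advancing time (a new reading comes with each control period).
- camera(name): name is "scene" or "top"; returns a dict with "image" (420x560x3 uint8, red, green, blue), "fx", "fy", "cx", "cy" (pixels), "R" (3x3) and "t" (3): a world point X has camera coordinates R X + t. Camera axes: x right, y down, z forward; pixel columns grow to the right and rows downward; lengths in mm; the calibration is good to about 2 mm. A picture is of the moment at which its call begins. There is no depth.
- sign_off(): hands the job in; it is judged then, once.
Trained networks look in a picture, given as the dict that the camera call returned (one of the last four; its "shot" number tells which), for a name from the list of things; names that differ only in an ending like _2 or _b are one class to them, and where a whole thing is asked for, a point or a joint stands for the part that bears it (a point fixed in the world has none). Each returns a list of dicts, best first, with "conf" (0 to 1); they miss things now and then, are a little off and sometimes report something else, mostly with a low value. They report only what shows in the picture. A call takes as long as a camera call.
- spot_in(query, picture): "location" ([column, row] in pixels, amid what is visible of it).
- trace(query, picture): "pixels" (420x560 bool, what is visible of it) and "location" ([column, row] in pixels, amid what is visible of it).
The state is a dict: "clock": time; "joints": joint angles; "qd": joint speeds; "effort": joint torques, N m; "eef_pos": TCP position; "eef_rot": TCP orientation; "wrist_force": force on the tool from outside, world axes, zero at the start; "moment": the same for the moment, N m; "finger_gap": finger opening in mm; "finger_force": force on a finger pad.
Only numpy, scipy, OpenCV 4.12 (cv2) and the standard library are available. Lean on these libraries where they do the work, as an engineer would, in place of code of your own. Each camera call takes 0.05 s, during which the arm holds its last target. There are 200 camera calls.

## Working session

There is one attempt and no reset: what is moved stays moved. The work goes in short steps, Python scripts to look and compute and a tool call to move; the robot and the scene stay as the last step left them, time stands still between calls to the robot, and variables do not carry over. Pictures are saved under pics/ and viewed, at most 14 in all, crops included, and the job is handed in when it is done.

Besides the shell and the picture viewer there is one more tool, called after "Emit:" as a command line: name --argument value ..., lists and objects as JSON in quotes. servo_tool: Moves the arm, as the interface text tells. Its arguments: {"type":"object","properties":{"motion":{"type":"array","items":{"type":"object","properties":{"wx":{"type":"number"},"wy":{"type":"number"},"wz":{"type":"number"},"dx":{"type":"number"},"dy":{"type":"number"},"dz":{"type":"number"},"fingers":{"type":"number"}}}},"newtons":{"type":"number"}},"required":["motion"]}

```bash
mkdir -p pics; cat > h.py <<'E'
from cell import *
import numpy as np, cv2
def save(p,n): cv2.imwrite('pics/'+n,p['image'][:,:,::-1])
E
python3 - <<'E'
from h import *
names="kit_tray_3 kit_tray_2 stock_tray gauge_tall gauge_short collar_brass collar_steel gauge_block loupe dust_blower".split()
for c in("scene","top"):
    p=camera(c); save(p,c+'0.png')
    print(c,p['fx'],p['cx'],p['cy'],np.round(p['R'],3).tolist(),np.round(p['t'],1).tolist(), 'pos',np.round(-np.array(p['R']).T@p['t']))
    for n in names:
        print(n,[(np.round(d['location'],1).tolist(),round(d['conf'],2),int(d['pixels'].sum())) for d in trace(n,p)[:3]])
s=read_state();print(s)
E
```

```text
scene 490.2964278916516 278.6712173113735 211.69455408160584 [[0.903, -0.429, -0.009], [-0.197, -0.395, -0.898], [0.382, 0.812, -0.441]] [-450.3, 157.2, 781.2] pos [ 139. -766.  481.]
kit_tray_3 [([276.3, 185.3], 0.63, 1181), ([218.5, 270.6], 0.46, 56)]
kit_tray_2 [([276.3, 185.3], 0.63, 1181), ([218.5, 270.6], 0.46, 56)]
stock_tray [([378.0, 253.8], 0.87, 2988)]
gauge_tall [([338.4, 193.1], 0.88, 1143)]
gauge_short [([386.5, 245.1], 0.58, 986)]
collar_brass [([397.7, 258.2], 0.51, 204)]
collar_steel []
gauge_block [([352.7, 214.8], 0.62, 157)]
loupe [([361.5, 238.1], 0.62, 321), ([339.9, 193.3], 0.52, 1194)]
dust_blower [([376.1, 239.8], 0.63, 125), ([276.2, 185.2], 0.43, 1215)]
top 444.91711647894147 284.7822210908552 205.94558055560495 [[0.009, -1.0, -0.001], [-0.987, -0.008, -0.163], [0.163, 0.003, -0.987]] [86.1, 566.4, 995.4] pos [ 395.   88. 1075.]
kit_tray_3 [([316.1, 268.7], 0.89, 4052), ([221.7, 194.0], 0.89, 3030)]
kit_tray_2 [([316.1, 268.7], 0.89, 4052), ([221.7, 194.0], 0.89, 3030)]
stock_tray []
gauge_tall [([331.1, 188.1], 0.79, 412), ([177.3, 263.8], 0.45, 315), ([39
[... 249 characters left out ...]
ock': 1.1, 'joints': array([-1.23459045e+00,  2.99923038e-01,  1.52101343e+00,  1.11317412e-06,
        1.32068375e+00, -6.66229958e-02]), 'qd': array([ 7.87459583e-05, -2.03836137e-04, -7.09331810e-04, -1.96226775e-03,
        3.09584795e-04, -2.30805213e-03]), 'effort': array([ 2.16731198e-03, -5.31656635e+01, -3.52912688e+01,  7.09061651e-02,
        2.12860754e-02, -4.40764097e-05]), 'eef_pos': array([ 215.59446159, -505.97085179,  205.42725291]), 'eef_rot': array([-3.14156522e+00, -2.91134278e-06,  4.02828600e-01]), 'wrist_force': array([ 0.19437997, -0.25090505,  0.52715712]), 'moment': array([ 0.02271075, -0.01033505, -0.01941303]), 'finger_force': 0.0, 'finger_gap': 94.0085272277328}
```

View pics/top0.png

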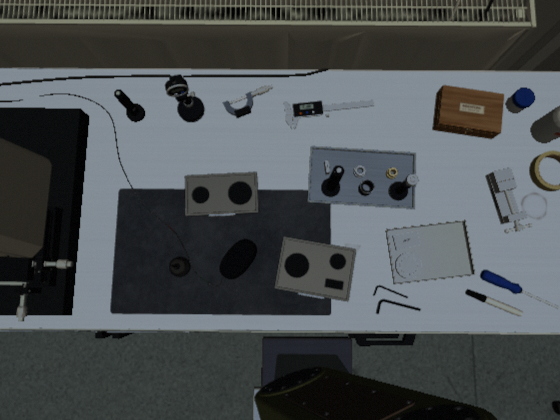

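View pics/scene0.png

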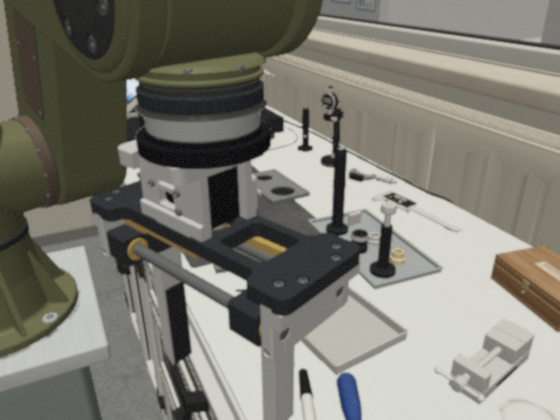

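```bash
python3 - <<'E'
import cv2
im=cv2.imread('pics/top0.png'); cv2.imwrite('pics/top0c.png',cv2.resize(im[130:330,160:440],None,fx=2.85,fy=2.85,interpolation=cv2.INTER_CUBIC))
E
```

```text
(no output)
```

View pics/top0c.png

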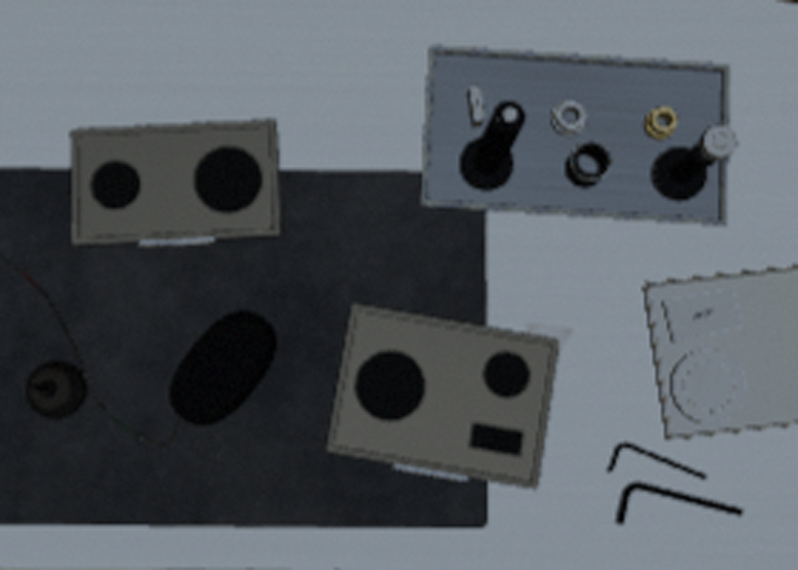

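The pictures show:
- **Stock tray:** it sits around top pixel (362,178). The tall gauge is at left (331,188) with the block behind it at (325,166). The loupe is in the middle (366,187) with the steel collar behind at (361,171). The short gauge is at right (402,188) with the brass collar at (391,173).
- **Kit trays:** the three-recess tray is at (316,269) and the two-recess tray is at (222,194). Both card holders face the robot.

Next I'll measure.

```bash
cat >> h.py <<'E'
from scipy.optimize import minimize
def proj(p,X):
    c=np.atleast_2d(X)@np.array(p['R']).T+p['t']; return np.c_[p['fx']*c[:,0]/c[:,2]+p['cx'],p['fy']*c[:,1]/c[:,2]+p['cy']]
def ray(p,uv,z):
    R=np.array(p['R']);o=-R.T@p['t'];d=R.T@np.array([(uv[0]-p['cx'])/p['fx'],(uv[1]-p['cy'])/p['fy'],1]);return o+d*(z-o[2])/d[2]
def tri(ps,uvs):
    A=np.zeros((3,3));b=np.zeros(3)
    for p,uv in zip(ps,uvs):
        R=np.array(p['R']);o=-R.T@p['t'];d=R.T@np.array([(uv[0]-p['cx'])/p['fx'],(uv[1]-p['cy'])/p['fy'],1]);d/=np.linalg.norm(d)
        M=np.eye(3)-np.outer(d,d);A+=M;b+=M@o
    return np.linalg.solve(A,b)
SH=dict(gauge_tall=[(23,0,12),(12,12,176)],gauge_short=[(23,0,12),(10,12,92),(6,92,117),(12.5,117,131)],
 collar_brass=[(13,0,9.5),(10.8,9.5,22)],collar_steel=[(15,0,6.8),(12.5,6.8,16)],loupe=[(17,0,38)],dust_blower=[(23.5,0,70)])
a=np.linspace(0,2*np.pi,40)
def sil(p,n,x,s=4):
    m=np.zeros((420*s,560*s),np.uint8)
    for r,z0,z1 in SH[n]:
        P=np.vstack([np.c_[x[0]+r*np.cos(a),x[1]+r*np.sin(a),np.full(40,x[2]+z)] for z in(z0,z1)])
        cv2.fillConvexPoly(m,cv2.convexHull(np.round((proj(p,P)+.5)*s).astype(np.int32)),1)
    return cv2.resize(m.astype(np.float32),(560,420),interpolation=cv2.INTER_AREA)
def fit(ps,masks,n,x0,z=None):
    def f(v):
        x=[v[0],v[1],v[2] if z is None else z]
        return sum(1-np.minimum(q,m).sum()/np.maximum(q,m).sum() for q,m in((sil(p,n,x),m) for p,m in zip(ps,masks)))
    k=3 if z is None else 2
    sim=np.vstack([x0[:k]]+[np.array(x0[:k])+8*np.eye(k)[i] for i in range(k)])
    r=minimize(f,x0[:k],method='Nelder-Mead',options=dict(initial_simplex=sim,xatol=.1,fatol=1e-4,maxiter=120));return np.round(r.x,1),round(r.fun,3)
E
cat > m1.py <<'E'
from h import *
p=camera('top');s=camera('scene')
hsv=cv2.cvtColor(p['image'],cv2.COLOR_RGB2GRAY)
for n,zr in(('kit_tray_3',11.5),):
    for d in trace(n,p)[:2]:
        m=d['pixels'].astype(np.uint8);cs,_=cv2.findContours(m,0,2);c=max(cs,key=cv2.contourArea);f=np.zeros_like(m);cv2.drawContours(f,[c],-1,1,-1)
        f=cv2.erode(f,np.ones((5,5),np.uint8))
        dark=((hsv<45)&(f>0)).astype(np.uint8);k,l,st,ce=cv2.connectedComponentsWithStats(dark)
        for i in range(1,k):
            if st[i,4]>40: print('recess',ce[i].round(1),st[i,4],ray(p,ce[i],11.5).round(1))
        r=cv2.minAreaRect(c);B=cv2.boxPoints(r);print('rect',np.round([ray(p,u,12)[:2] for u in B],1).tolist())
for n,g in (('gauge_tall',(331,195)),('gauge_short',(402,190)),('loupe',(364,189)),('collar_brass',(391,173)),('collar_steel',(361,171)),('gauge_block',(325,166)),('stock_tray',(362,178)),('dust_blower',(179,266))):
    t=[d for d in trace(n,p) if np.hypot(*(np.array(d['location'])-g))<14][:1]
    e=trace(n,s)[:1]
    print(n,[(d['location'],round(d['conf'],2)) for d in t+e])
    if t: print('  ray z10',ray(p,t[0]['location'],10).round(1))
    if t and e: print('  tri',tri([p,s],[t[0]['location'],e[0]['location']]).round(1))
    if n in SH and t:
        x0=list(ray(p,t[0]['location'],20)[:2])+[4]
        M=[d['pixels'].astype(np.float32) for d in t+e]
        print('  top only z=5.5',fit([p],M[:1],n,x0,5.5))
        if e: print('  both',fit([p,s],M,n,x0))
    if n=='gauge_block' and t:print('  angle',cv2.minAreaRect(np.argwhere(t[0]['pixels'])[:,::-1].astype(np.float32)))
E
python3 m1.py
```

```text
recess [239.5 192.6] 437 [603.5 201.6  11.5]
recess [200.  194.5] 227 [598.  297.4  11.5]
rect [[653.8, 336.4], [655.2, 159.8], [548.7, 157.8], [547.3, 331.6]]
recess [296.4 264.9] 464 [430.1  62.2  11.5]
recess [337.3 260.9] 199 [440.2 -34.8  11.5]
recess [333.7 283.7] 150 [386.9 -25.7  11.5]
rect [[373.1, 116.3], [499.9, 95.7], [470.9, -81.3], [345.2, -57.4]]
gauge_tall [([331.9, 187.9], 0.79), ([338.0, 191.2], 0.84)]
  ray z10 [617.3 -23.7  10. ]
  tri [608.5 -19.3  92.8]
  top only z=5.5 (array([620.8, -18.1]), np.float64(0.095))
  both (array([620.6, -18.3,   4.4]), np.float64(0.192))
gauge_short [([401.0, 184.7], 0.65), ([386.1, 244.5], 0.98)]
  ray z10 [ 626.7 -192.6   10. ]
  tri [ 617.4 -180.8   56.2]
  top only z=5.5 (array([ 613., -183.]), np.float64(0.06))
  both (array([ 612.7, -183.1,    4.6]), np.float64(0.195))
loupe [([368.1, 183.3], 0.67)]
  ray z10 [ 629.6 -112.3   10. ]
  top only z=5.5 (array([ 617.3, -103.1]), np.float64(0.235))
collar_brass [([391.7, 171.6], 0.5), ([399.3, 254.0], 0.64)]
  ray z10 [ 659.4 -170.9   10. ]
  tri [ 658.3 -169.3   19.8]
  top only z=5.5 (array([ 657.5, -168.3]), np.float64(0.094))
  both (array([ 656.8, -167.9,    5.8]), np.float64(0.195))
collar_steel [([361.3, 170.5], 0.52)]
  ray z10 [661.6 -96.3  10. ]
  top only z=5.5 (array([662.7, -90. ]), np.float64(0.087))
gauge_block [([325.9, 166.5], 0.39), ([352.5, 213.3], 0.67)]
  ray z10 [671.   -9.4  10. ]
  tri [665.5  -7.4  29.1]
  angle ((326.5, 166.5), (13.0, 5.0), 90.0)
stock_tray [([365.8, 173.4], 0.6), ([377.0, 260.0], 0.65)]
  ray z10 [ 654.4 -107.2   10. ]
  tri [ 660. -112.  -24.]
dust_blower [([177.6, 264.0], 0.9)]
  ray z10 [429.9 344.3  10. ]
  top only z=5.5 (array([423.5, 326.4]), np.float64(0.272))
```

Both kit tray recess patterns match their nominal spacing. Gauge bases come out at z of about 5, which agrees with 5.5. I'm moving now: level the yaw to 0, then approach the tall gauge at (620.7, -18).

Emit:
servo_tool --motion '[{"wz": 0.2014,"dz": -0.3},{"wz": 0.2014,"dz": -0.3},{"wz": 0.2014,"dz": -0.3},{"wz": 0.2014,"dz": -0.3},{"wz": 0.2014,"dz": -0.3}]'

```text
schema error: expected keys wx, wy, wz, dx, dy, dz, fingers
```

Emit:
servo_tool --motion '[{"dx": 0.4,"dy": -0.49},{"dx": 0.81,"dy": -0.97},{"dx": 0.81,"dy": -0.97},{"dx": 0.81,"dy": -0.97}]'

```text
schema error: expected keys wx, wy, wz, dx, dy, dz, fingers
```

Emit:
servo_tool --motion '[{"dx": 0.4,"dy": -0.49},{"dx": 0.81,"dy": -0.97},{"dx": 0.81,"dy": -0.97}]'

```text
schema error: expected keys wx, wy, wz, dx, dy, dz, fingers
```

Emit:
servo_tool --motion '[{"wx": 0,"wy": 0,"wz": 0.2014,"dx": 0,"dy": 0,"dz": -0.3,"fingers": -1},{"wx": 0,"wy": 0,"wz": 0.2014,"dx": 0,"dy": 0,"dz": -0.3,"fingers": -1},{"wx": 0,"wy": 0,"wz": 0.2014,"dx": 0,"dy": 0,"dz": -0.3,"fingers": -1},{"wx": 0,"wy": 0,"wz": 0.2014,"dx": 0,"dy": 0,"dz": -0.3,"fingers": -1}]'

```text
clock: 2.45
eef_pos: [215.6, -506.0, 235.5]
eef_rot: [3.141, -0.0, -0.002]
wrist_force: [0.2, 0.0, 0.2]
finger_gap: 93.7
finger_force: 0.0
```

Emit:
servo_tool --motion '[{"wx": 0,"wy": 0,"wz": 0,"dx": 0.81,"dy": -0.97,"dz": 0,"fingers": -1},{"wx": 0,"wy": 0,"wz": 0,"dx": 0.81,"dy": -0.97,"dz": 0,"fingers": -1},{"wx": 0,"wy": 0,"wz": 0,"dx": 0.81,"dy": -0.97,"dz": 0,"fingers": -1},{"wx": 0,"wy": 0,"wz": 0,"dx": 0.81,"dy": -0.97,"dz": 0,"fingers": -1}]'

```text
clock: 2.85
eef_pos: [298.3, -407.0, 235.7]
eef_rot: [-3.142, -0.0, 0.007]
wrist_force: [-0.0, -0.8, 0.7]
finger_gap: 94.3
finger_force: 0.0
```

Emit:
servo_tool --motion '[{"wx": 0,"wy": 0,"wz": 0,"dx": 0.81,"dy": -0.97,"dz": 0,"fingers": -1},{"wx": 0,"wy": 0,"wz": 0,"dx": 0.81,"dy": -0.97,"dz": 0,"fingers": -1},{"wx": 0,"wy": 0,"wz": 0,"dx": 0.81,"dy": -0.97,"dz": 0,"fingers": -1},{"wx": 0,"wy": 0,"wz": 0,"dx": 0.81,"dy": -0.97,"dz": 0,"fingers": -1}]'

```text
clock: 3.25
eef_pos: [378.8, -310.5, 235.5]
eef_rot: [-3.141, -0.0, 0.006]
wrist_force: [-0.4, -0.1, -0.3]
finger_gap: 94.0
finger_force: 0.0
```

Emit:
servo_tool --motion '[{"wx": 0,"wy": 0,"wz": 0,"dx": 0.81,"dy": -0.97,"dz": 0,"fingers": -1},{"wx": 0,"wy": 0,"wz": 0,"dx": 0.81,"dy": -0.97,"dz": 0,"fingers": -1},{"wx": 0,"wy": 0,"wz": 0,"dx": 0.81,"dy": -0.97,"dz": 0,"fingers": -1},{"wx": 0,"wy": 0,"wz": 0,"dx": 0.81,"dy": -0.97,"dz": 0,"fingers": -1}]'

```text
clock: 3.65
eef_pos: [459.6, -214.1, 235.2]
eef_rot: [-3.141, 0.0, 0.004]
wrist_force: [-0.3, -0.2, -0.6]
finger_gap: 94.0
finger_force: 0.0
```

Emit:
servo_tool --motion '[{"wx": 0,"wy": 0,"wz": 0,"dx": 0.81,"dy": -0.97,"dz": 0,"fingers": -1},{"wx": 0,"wy": 0,"wz": 0,"dx": 0.81,"dy": -0.97,"dz": 0,"fingers": -1},{"wx": 0,"wy": 0,"wz": 0,"dx": 0.81,"dy": -0.97,"dz": 0,"fingers": -1},{"wx": 0,"wy": 0,"wz": 0,"dx": 0.81,"dy": -0.97,"dz": 0,"fingers": -1}]'

```text
clock: 4.05
eef_pos: [540.5, -117.6, 234.9]
eef_rot: [-3.141, 0.001, 0.003]
wrist_force: [0.4, -0.7, -0.7]
finger_gap: 94.1
finger_force: 0.0
```

Emit:
servo_tool --motion '[{"wx": 0,"wy": 0,"wz": 0,"dx": 0.81,"dy": -0.97,"dz": 0,"fingers": -1},{"wx": 0,"wy": 0,"wz": 0,"dx": 0.81,"dy": -0.97,"dz": 0,"fingers": -1},{"wx": 0,"wy": 0,"wz": 0,"dx": 0.81,"dy": -0.97,"dz": 0,"fingers": -1},{"wx": 0,"wy": 0,"wz": 0,"dx": 0.81,"dy": -0.97,"dz": 0,"fingers": -1},{"wx": 0,"wy": 0,"wz": 0,"dx": 0.81,"dy": -0.97,"dz": 0,"fingers": -1}]'

```text
clock: 4.55
eef_pos: [620.2, -23.0, 235.0]
eef_rot: [3.141, 0.001, -0.0]
wrist_force: [-0.4, -0.3, 1.1]
finger_gap: 93.6
finger_force: 0.0
```

Emit:
servo_tool --motion '[{"wx": 0,"wy": 0,"wz": 0,"dx": 0,"dy": -0.05,"dz": 0,"fingers": -1},{"wx": 0,"wy": 0,"wz": 0,"dx": 0,"dy": -0.05,"dz": 1,"fingers": -1},{"wx": 0,"wy": 0,"wz": 0,"dx": 0,"dy": -0.05,"dz": 1,"fingers": -1},{"wx": 0,"wy": 0,"wz": 0,"dx": 0,"dy": -0.05,"dz": 1,"fingers": -0.5}]'

```text
clock: 4.95
eef_pos: [617.1, -16.9, 129.6]
eef_rot: [-3.141, 0.01, -0.001]
wrist_force: [-1.0, -0.7, -0.2]
finger_gap: 89.1
finger_force: 0.0
```

Emit:
servo_tool --motion '[{"wx": 0,"wy": 0,"wz": 0,"dx": 0,"dy": 0,"dz": 0.27,"fingers": -0.2},{"wx": 0,"wy": 0,"wz": 0,"dx": 0,"dy": 0,"dz": 0.27,"fingers": 0},{"wx": 0,"wy": 0,"wz": 0,"dx": 0,"dy": 0,"dz": 0.27,"fingers": 0.2},{"wx": 0,"wy": 0,"wz": 0,"dx": 0,"dy": 0,"dz": 0.27,"fingers": 0.3},{"wx": 0,"wy": 0,"wz": 0,"dx": 0,"dy": 0,"dz": 0.27,"fingers": 0.4},{"wx": 0,"wy": 0,"wz": 0,"dx": 0,"dy": 0,"dz": 0.27,"fingers": 0.5},{"wx": 0,"wy": 0,"wz": 0,"dx": 0,"dy": 0,"dz": 0.27,"fingers": 0.6},{"wx": 0,"wy": 0,"wz": 0,"dx": 0,"dy": 0,"dz": 0.27,"fingers": 0.8},{"wx": 0,"wy": 0,"wz": 0,"dx": 0,"dy": 0,"dz": 0.27,"fingers": 1},{"wx": 0,"wy": 0,"wz": 0,"dx": 0,"dy": 0,"dz": 0.27,"fingers": 1}]' --newtons 35

```text
clock: 5.95
eef_pos: [620.7, -15.9, 108.6]
eef_rot: [-3.142, -0.0, 0.0]
wrist_force: [0.2, -0.2, 1.6]
finger_gap: 23.6
finger_force: 35.0
```

Emit:
servo_tool --motion '[{"wx": 0,"wy": 0,"wz": 0,"dx": 0,"dy": 0,"dz": -0.3,"fingers": 1},{"wx": 0,"wy": 0,"wz": 0,"dx": 0,"dy": 0,"dz": -0.6,"fingers": 1},{"wx": 0,"wy": 0,"wz": 0,"dx": 0,"dy": 0,"dz": -0.8,"fingers": 1},{"wx": 0,"wy": 0,"wz": 0,"dx": -0.2,"dy": -0.08,"dz": -0.8,"fingers": 1},{"wx": 0,"wy": 0,"wz": 0,"dx": -0.6,"dy": -0.24,"dz": -0.8,"fingers": 1},{"wx": 0,"wy": 0,"wz": 0,"dx": -0.95,"dy": -0.39,"dz": -0.8,"fingers": 1}]'

```text
clock: 6.55
eef_pos: [523.6, 23.4, 187.4]
eef_rot: [-3.141, 0.002, -0.0]
wrist_force: [-0.1, -0.1, -3.4]
finger_gap: 23.1
finger_force: 35.0
```

Emit:
servo_tool --motion '[{"wx": 0,"wy": 0,"wz": 0,"dx": -0.4,"dy": -0.16,"dz": 0,"fingers": 1},{"wx": 0,"wy": 0,"wz": 0,"dx": -0.75,"dy": -0.3,"dz": 0,"fingers": 1},{"wx": 0,"wy": 0,"wz": 0,"dx": -0.95,"dy": -0.39,"dz": 0,"fingers": 1},{"wx": 0,"wy": 0,"wz": 0,"dx": -0.95,"dy": -0.39,"dz": 0,"fingers": 1},{"wx": 0,"wy": 0,"wz": 0,"dx": -0.95,"dy": -0.39,"dz": 0,"fingers": 1}]'

```text
clock: 7.05
eef_pos: [430.6, 62.1, 188.5]
eef_rot: [3.142, -0.0, 0.0]
wrist_force: [1.3, -2.2, -4.0]
finger_gap: 23.3
finger_force: 35.0
```

```bash
python3 - <<'E'
from h import *
st=read_state();print(st['eef_pos'],st['eef_rot'],st['wrist_force'])
p=camera('top');save(p,'top1.png');s=camera('scene')
t=trace('gauge_tall',p)[:1];e=trace('gauge_tall',s)[:1]
print([(d['location'],d['conf']) for d in t+e])
cv2.imwrite('pics/top1c.png',cv2.resize(p['image'][130:330,160:440,::-1],None,fx=2.85,fy=2.85,interpolation=cv2.INTER_CUBIC))
E
```

```text
[430.64694786  62.06962246 188.45190931] [ 3.14155419e+00 -1.40675870e-04  4.94087278e-04] [ 1.29820673 -2.16126996 -4.01845282]
[]
```

View pics/top1c.png

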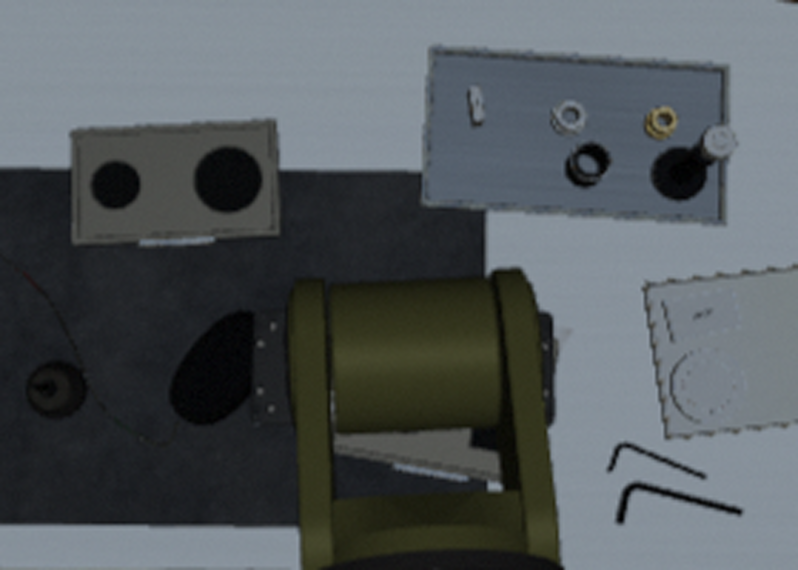

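The tall gauge is lifted clear, and the stock tray still shows the block (327,167), steel collar (359,171), loupe (366,187), brass collar (392,173) and short gauge. The arm hides the three-recess tray, so I'll lower on the measured numbers.

Emit:
servo_tool --motion '[{"wx": 0,"wy": 0,"wz": 0,"dx": 0,"dy": 0,"dz": 0.3,"fingers": 1},{"wx": 0,"wy": 0,"wz": 0,"dx": 0,"dy": 0,"dz": 0.55,"fingers": 1},{"wx": 0,"wy": 0,"wz": 0,"dx": 0,"dy": 0,"dz": 0.7,"fingers": 1},{"wx": 0,"wy": 0,"wz": 0,"dx": 0,"dy": 0,"dz": 0.74,"fingers": 1},{"wx": 0,"wy": 0,"wz": 0,"dx": 0,"dy": 0,"dz": 0.77,"fingers": 1},{"wx": 0,"wy": 0,"wz": 0,"dx": 0,"dy": 0,"dz": 0.775,"fingers": 1},{"wx": 0,"wy": 0,"wz": 0,"dx": 0,"dy": 0,"dz": 0.775,"fingers": 1}]'

```text
clock: 7.95
eef_pos: [431.0, 62.0, 111.5]
eef_rot: [-3.142, -0.001, -0.0]
wrist_force: [-1.1, -0.6, -4.0]
finger_gap: 23.5
finger_force: 35.0
```

Emit:
servo_tool --motion '[{"wx": 0,"wy": 0,"wz": 0,"dx": 0,"dy": 0,"dz": 0.01,"fingers": 1},{"wx": 0,"wy": 0,"wz": 0,"dx": 0,"dy": 0,"dz": 0.015,"fingers": 1},{"wx": 0,"wy": 0,"wz": 0,"dx": 0,"dy": 0,"dz": 0.015,"fingers": 1}]'

```text
clock: 8.25
eef_pos: [430.7, 62.1, 109.6]
eef_rot: [-3.142, -0.0, 0.0]
wrist_force: [0.6, -0.7, -4.1]
finger_gap: 23.0
finger_force: 35.0
```

Emit:
servo_tool --motion '[{"wx": 0,"wy": 0,"wz": 0,"dx": 0,"dy": 0,"dz": 0.01,"fingers": 1},{"wx": 0,"wy": 0,"wz": 0,"dx": 0,"dy": 0,"dz": 0.01,"fingers": 1},{"wx": 0,"wy": 0,"wz": 0,"dx": 0,"dy": 0,"dz": 0.01,"fingers": 1}]'

```text
clock: 8.55
eef_pos: [431.0, 62.1, 109.5]
eef_rot: [-3.142, -0.001, 0.0]
wrist_force: [-3.1, -0.9, 9.8]
finger_gap: 23.3
finger_force: 35.0
```

Emit:
servo_tool --motion '[{"wx": 0,"wy": 0,"wz": 0,"dx": 0,"dy": 0,"dz": 0,"fingers": 0.3},{"wx": 0,"wy": 0,"wz": 0,"dx": 0,"dy": 0,"dz": 0,"fingers": 0},{"wx": 0,"wy": 0,"wz": 0,"dx": 0,"dy": 0,"dz": 0,"fingers": -0.5},{"wx": 0,"wy": 0,"wz": 0,"dx": 0,"dy": 0,"dz": 0,"fingers": -0.5},{"wx": 0,"wy": 0,"wz": 0,"dx": 0,"dy": 0,"dz": -0.4,"fingers": -0.5},{"wx": 0,"wy": 0,"wz": 0,"dx": 0,"dy": 0,"dz": -0.8,"fingers": -0.5},{"wx": 0,"wy": 0,"wz": 0,"dx": 0,"dy": 0,"dz": -1,"fingers": -0.5},{"wx": 0,"wy": 0,"wz": 0,"dx": 0,"dy": 0,"dz": -1,"fingers": -0.5}]'

```text
clock: 9.35
eef_pos: [431.7, 62.1, 210.9]
eef_rot: [-3.141, -0.005, 0.0]
wrist_force: [0.4, -0.3, 0.4]
finger_gap: 70.3
finger_force: 0.0
```

Emit:
servo_tool --motion '[{"wx": 0,"wy": 0,"wz": 0,"dx": 0.61,"dy": 0.82,"dz": 0,"fingers": -0.6},{"wx": 0,"wy": 0,"wz": 0,"dx": 0.61,"dy": 0.82,"dz": 0,"fingers": -0.6},{"wx": 0,"wy": 0,"wz": 0,"dx": 0.61,"dy": 0.82,"dz": 0,"fingers": -0.6}]'

```text
clock: 9.65
eef_pos: [493.0, -23.3, 206.5]
eef_rot: [3.141, 0.002, -0.003]
wrist_force: [0.3, 0.3, -0.9]
finger_gap: 75.1
finger_force: 0.0
```

Emit:
servo_tool --motion '[{"wx": 0,"wy": 0,"wz": 0,"dx": 0.61,"dy": 0.82,"dz": 0,"fingers": -0.6},{"wx": 0,"wy": 0,"wz": 0,"dx": 0.61,"dy": 0.82,"dz": 0,"fingers": -0.6},{"wx": 0,"wy": 0,"wz": 0,"dx": 0.61,"dy": 0.82,"dz": 0,"fingers": -0.6}]'

```text
clock: 9.95
eef_pos: [553.7, -105.1, 205.9]
eef_rot: [-3.141, 0.003, -0.003]
wrist_force: [0.4, -0.0, 0.4]
finger_gap: 75.0
finger_force: 0.0
```

Emit:
servo_tool --motion '[{"wx": 0,"wy": 0,"wz": 0,"dx": 0.6,"dy": 0.82,"dz": 0,"fingers": -0.6},{"wx": 0,"wy": 0,"wz": 0,"dx": 0.6,"dy": 0.82,"dz": 0,"fingers": -0.6},{"wx": 0,"wy": 0,"wz": 0,"dx": 0.6,"dy": 0.82,"dz": 0,"fingers": -0.6},{"wx": 0,"wy": 0,"wz": 0,"dx": 0.6,"dy": 0.82,"dz": 0,"fingers": -0.6}]'

```text
clock: 10.35
eef_pos: [612.1, -183.7, 206.5]
eef_rot: [-3.14, 0.003, -0.001]
wrist_force: [-0.5, 0.2, 0.6]
finger_gap: 75.2
finger_force: 0.0
```

```bash
cat > m2.py <<'E'
from h import *
p=camera('top');s=camera('scene')
save(p,'top2.png');save(s,'scene2.png')
t=[d for d in trace('gauge_tall',p) if abs(d['location'][1]-265)<60][:1]
print([(d['location'],round(d['conf'],2)) for d in t])
if t: print(fit([p],[t[0]['pixels'].astype(np.float32)],'gauge_tall',[431,62],6.5))
print(read_state()['eef_pos'])
E
python3 m2.py
```

```text
[([296.2, 270.6], 0.7)]
(array([431. ,  63.2]), np.float64(0.104))
[ 612.14225853 -182.57501833  208.56093708]
```

View pics/top2.png

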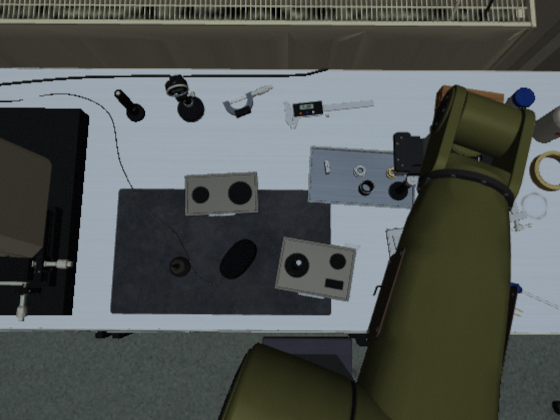

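The tall gauge stands upright in its recess at (296,265), fitted at (431,63). Next is the short gauge.

Emit:
servo_tool --motion '[{"wx": 0,"wy": 0,"wz": 0,"dx": 0.007,"dy": 0,"dz": 0.4,"fingers": -0.6},{"wx": 0,"wy": 0,"wz": 0,"dx": 0.007,"dy": 0,"dz": 0.8,"fingers": -0.6},{"wx": 0,"wy": 0,"wz": 0,"dx": 0.007,"dy": 0,"dz": 1,"fingers": -0.6},{"wx": 0,"wy": 0,"wz": 0,"dx": 0.007,"dy": 0,"dz": 1,"fingers": -0.6}]'

```text
clock: 10.9
eef_pos: [611.8, -182.4, 106.0]
eef_rot: [-3.14, 0.004, 0.001]
wrist_force: [0.3, 0.2, -0.4]
finger_gap: 75.5
finger_force: 0.0
```

Emit:
servo_tool --motion '[{"wx": 0,"wy": 0,"wz": 0,"dx": 0,"dy": 0,"dz": 0.3,"fingers": -0.5},{"wx": 0,"wy": 0,"wz": 0,"dx": 0,"dy": 0,"dz": 0.5,"fingers": -0.4},{"wx": 0,"wy": 0,"wz": 0,"dx": 0,"dy": 0,"dz": 0.5,"fingers": -0.1},{"wx": 0,"wy": 0,"wz": 0,"dx": 0,"dy": 0,"dz": 0.5,"fingers": 0.2},{"wx": 0,"wy": 0,"wz": 0,"dx": 0,"dy": 0,"dz": 0.5,"fingers": 0.4},{"wx": 0,"wy": 0,"wz": 0,"dx": 0,"dy": 0,"dz": 0.5,"fingers": 0.5},{"wx": 0,"wy": 0,"wz": 0,"dx": 0,"dy": 0,"dz": 0.5,"fingers": 0.6},{"wx": 0,"wy": 0,"wz": 0,"dx": 0,"dy": 0,"dz": 0.5,"fingers": 0.8},{"wx": 0,"wy": 0,"wz": 0,"dx": 0,"dy": 0,"dz": 0.5,"fingers": 1},{"wx": 0,"wy": 0,"wz": 0,"dx": 0,"dy": 0,"dz": 0.5,"fingers": 1}]' --newtons 30

```text
clock: 11.9
eef_pos: [613.7, -184.2, 59.1]
eef_rot: [3.141, -0.001, -0.0]
wrist_force: [0.0, -0.7, 5.5]
finger_gap: 23.7
finger_force: 30.0
```

The gap is 23.7 mm, so the fingers have caught the 25 mm head above the pads instead of the 20 mm shaft. I'll regrip with the pads squarely on the head.

Emit:
servo_tool --motion '[{"wx": 0,"wy": 0,"wz": 0,"dx": 0,"dy": 0,"dz": 0,"fingers": 0.3},{"wx": 0,"wy": 0,"wz": 0,"dx": 0,"dy": 0,"dz": 0,"fingers": 0.2},{"wx": 0,"wy": 0,"wz": 0,"dx": 0,"dy": 0,"dz": 0,"fingers": 0.2},{"wx": 0,"wy": 0,"wz": 0,"dx": 0,"dy": 0,"dz": -0.3,"fingers": 0.2},{"wx": 0,"wy": 0,"wz": 0,"dx": 0,"dy": 0,"dz": -0.5,"fingers": 0.2},{"wx": 0,"wy": 0,"wz": 0,"dx": 0,"dy": 0,"dz": -0.5,"fingers": 0.2},{"wx": 0,"wy": 0,"wz": 0,"dx": 0,"dy": 0,"dz": -0.5,"fingers": 0.2}]'

```text
clock: 12.6
eef_pos: [613.1, -183.9, 107.9]
eef_rot: [-3.141, 0.0, -0.0]
wrist_force: [-0.5, -0.2, -1.0]
finger_gap: 37.6
finger_force: 0.0
```

Emit:
servo_tool --motion '[{"wx": 0,"wy": 0,"wz": 0,"dx": 0,"dy": 0,"dz": 0,"fingers": 0.4},{"wx": 0,"wy": 0,"wz": 0,"dx": 0,"dy": 0,"dz": 0,"fingers": 0.6},{"wx": 0,"wy": 0,"wz": 0,"dx": 0,"dy": 0,"dz": 0,"fingers": 0.8},{"wx": 0,"wy": 0,"wz": 0,"dx": 0,"dy": 0,"dz": 0,"fingers": 1},{"wx": 0,"wy": 0,"wz": 0,"dx": 0,"dy": 0,"dz": 0,"fingers": 1},{"wx": 0,"wy": 0,"wz": 0,"dx": 0,"dy": 0,"dz": 0,"fingers": 1}]' --newtons 40

```text
clock: 13.2
eef_pos: [613.2, -184.0, 108.3]
eef_rot: [-3.142, 0.0, 0.0]
wrist_force: [0.5, 0.1, -2.2]
finger_gap: 24.0
finger_force: 40.0
```

```bash
python3 - <<'E'
from h import *
s=camera('scene');cv2.imwrite('pics/sc3.png',cv2.resize(s['image'][120:320,230:510,::-1],None,fx=2.85,fy=2.85,interpolation=cv2.INTER_CUBIC))
E
```

```text
(no output)
```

View pics/sc3.png

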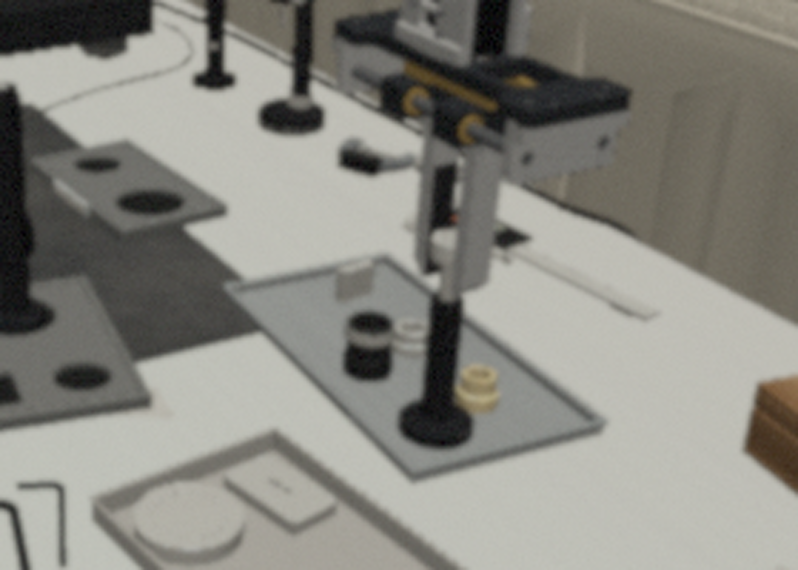

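The pads hold the short gauge by its head (crop 450,245) and it stands straight. I'll carry it to the two-recess tray's plug recess at (603.5, 201.6).

Emit:
servo_tool --motion '[{"wx": 0,"wy": 0,"wz": 0,"dx": 0,"dy": 0,"dz": -0.2,"fingers": 1},{"wx": 0,"wy": 0,"wz": 0,"dx": 0,"dy": 0,"dz": -0.5,"fingers": 1},{"wx": 0,"wy": 0,"wz": 0,"dx": 0,"dy": 0,"dz": -0.8,"fingers": 1},{"wx": 0,"wy": 0,"wz": 0,"dx": 0,"dy": 0,"dz": -0.8,"fingers": 1},{"wx": 0,"wy": 0,"wz": 0,"dx": 0,"dy": -0.2,"dz": -0.8,"fingers": 1},{"wx": 0,"wy": 0,"wz": 0,"dx": 0,"dy": -0.5,"dz": -0.8,"fingers": 1},{"wx": 0,"wy": 0,"wz": 0,"dx": -0.02,"dy": -0.96,"dz": -0.8,"fingers": 1}]'

```text
clock: 13.95
eef_pos: [610.5, -87.3, 186.3]
eef_rot: [-3.141, 0.003, -0.002]
wrist_force: [2.1, 0.6, -2.6]
finger_gap: 23.6
finger_force: 40.0
```

Emit:
servo_tool --motion '[{"wx": 0,"wy": 0,"wz": 0,"dx": -0.02,"dy": -0.4,"dz": 0,"fingers": 1},{"wx": 0,"wy": 0,"wz": 0,"dx": -0.02,"dy": -0.7,"dz": 0,"fingers": 1},{"wx": 0,"wy": 0,"wz": 0,"dx": -0.02,"dy": -0.97,"dz": 0,"fingers": 1}]'

```text
clock: 14.25
eef_pos: [608.3, 11.8, 186.7]
eef_rot: [-3.141, 0.002, 0.001]
wrist_force: [0.9, -0.8, -1.2]
finger_gap: 24.2
finger_force: 40.0
```

Emit:
servo_tool --motion '[{"wx": 0,"wy": 0,"wz": 0,"dx": -0.03,"dy": -0.4,"dz": 0,"fingers": 1},{"wx": 0,"wy": 0,"wz": 0,"dx": -0.03,"dy": -0.7,"dz": 0,"fingers": 1},{"wx": 0,"wy": 0,"wz": 0,"dx": -0.03,"dy": -0.97,"dz": 0,"fingers": 1}]'

```text
clock: 14.55
eef_pos: [605.1, 108.6, 186.6]
eef_rot: [3.142, 0.002, 0.001]
wrist_force: [0.5, -0.1, -3.3]
finger_gap: 24.0
finger_force: 40.0
```

Emit:
servo_tool --motion '[{"wx": 0,"wy": 0,"wz": 0,"dx": -0.03,"dy": -0.4,"dz": 0,"fingers": 1},{"wx": 0,"wy": 0,"wz": 0,"dx": -0.03,"dy": -0.7,"dz": 0,"fingers": 1},{"wx": 0,"wy": 0,"wz": 0,"dx": -0.03,"dy": -0.9,"dz": 0,"fingers": 1},{"wx": 0,"wy": 0,"wz": 0,"dx": -0.03,"dy": -0.96,"dz": 0,"fingers": 1},{"wx": 0,"wy": 0,"wz": 0,"dx": -0.03,"dy": -0.96,"dz": 0,"fingers": 1},{"wx": 0,"wy": 0,"wz": 0,"dx": -0.03,"dy": -0.96,"dz": 0,"fingers": 1}]'

```text
clock: 15.15
eef_pos: [603.1, 201.3, 187.9]
eef_rot: [3.141, 0.001, -0.001]
wrist_force: [0.6, -0.0, -2.1]
finger_gap: 24.0
finger_force: 40.0
```

Emit:
servo_tool --motion '[{"wx": 0,"wy": 0,"wz": 0,"dx": 0,"dy": 0,"dz": 0.3,"fingers": 1},{"wx": 0,"wy": 0,"wz": 0,"dx": 0,"dy": 0,"dz": 0.55,"fingers": 1},{"wx": 0,"wy": 0,"wz": 0,"dx": 0,"dy": 0,"dz": 0.65,"fingers": 1},{"wx": 0,"wy": 0,"wz": 0,"dx": 0,"dy": 0,"dz": 0.65,"fingers": 1}]'

```text
clock: 15.55
eef_pos: [602.9, 201.1, 122.3]
eef_rot: [3.141, 0.002, -0.001]
wrist_force: [-0.4, 0.5, -1.7]
finger_gap: 23.8
finger_force: 40.0
```

```bash
python3 - <<'E'
from h import *
s=camera('scene');cv2.imwrite('pics/sc4.png',cv2.resize(s['image'][60:260,180:420,::-1],None,fx=3,fy=3,interpolation=cv2.INTER_CUBIC))
E
```

View pics/sc4.png

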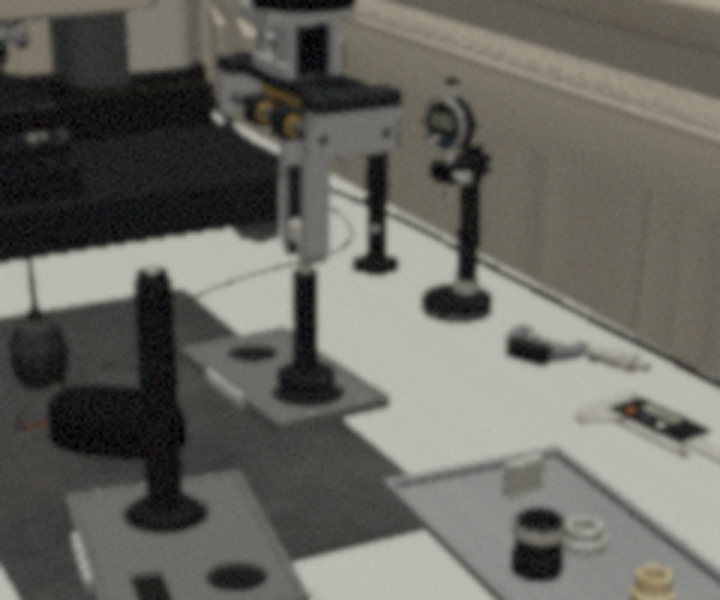

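The short gauge hangs straight, with its foot (crop 308,382) centred just above the dark recess. I'll lower it the rest of the way.

Emit:
servo_tool --motion '[{"wx": 0,"wy": 0,"wz": 0,"dx": 0,"dy": 0,"dz": 0.08,"fingers": 1},{"wx": 0,"wy": 0,"wz": 0,"dx": 0,"dy": 0,"dz": 0.12,"fingers": 1},{"wx": 0,"wy": 0,"wz": 0,"dx": 0,"dy": 0,"dz": 0.13,"fingers": 1},{"wx": 0,"wy": 0,"wz": 0,"dx": 0,"dy": 0,"dz": 0.135,"fingers": 1},{"wx": 0,"wy": 0,"wz": 0,"dx": 0,"dy": 0,"dz": 0.135,"fingers": 1},{"wx": 0,"wy": 0,"wz": 0,"dx": 0,"dy": 0,"dz": 0.135,"fingers": 1}]'

```text
clock: 16.2
eef_pos: [603.4, 202.1, 110.2]
eef_rot: [-3.141, -0.0, 0.0]
wrist_force: [-0.3, 0.0, -2.1]
finger_gap: 24.2
finger_force: 40.0
```

Emit:
servo_tool --motion '[{"wx": 0,"wy": 0,"wz": 0,"dx": 0,"dy": 0,"dz": 0.01,"fingers": 1},{"wx": 0,"wy": 0,"wz": 0,"dx": 0,"dy": 0,"dz": 0.015,"fingers": 1},{"wx": 0,"wy": 0,"wz": 0,"dx": 0,"dy": 0,"dz": 0.015,"fingers": 1}]'

```text
clock: 16.5
eef_pos: [603.3, 202.0, 108.4]
eef_rot: [3.142, 0.0, 0.0]
wrist_force: [-0.0, 0.2, -1.7]
finger_gap: 23.8
finger_force: 40.0
```

Emit:
servo_tool --motion '[{"wx": 0,"wy": 0,"wz": 0,"dx": 0,"dy": 0,"dz": 0.005,"fingers": 1},{"wx": 0,"wy": 0,"wz": 0,"dx": 0,"dy": 0,"dz": 0.01,"fingers": 1},{"wx": 0,"wy": 0,"wz": 0,"dx": 0,"dy": 0,"dz": 0.01,"fingers": 1}]'

```text
clock: 16.8
eef_pos: [603.7, 202.0, 108.1]
eef_rot: [-3.141, -0.001, -0.0]
wrist_force: [-0.3, -0.8, 4.7]
finger_gap: 23.7
finger_force: 40.0
```

Emit:
servo_tool --motion '[{"wx": 0,"wy": 0,"wz": 0,"dx": 0,"dy": 0,"dz": 0,"fingers": 0.3},{"wx": 0,"wy": 0,"wz": 0,"dx": 0,"dy": 0,"dz": 0,"fingers": 0.1},{"wx": 0,"wy": 0,"wz": 0,"dx": 0,"dy": 0,"dz": 0,"fingers": 0},{"wx": 0,"wy": 0,"wz": 0,"dx": 0,"dy": 0,"dz": 0,"fingers": 0},{"wx": 0,"wy": 0,"wz": 0,"dx": 0,"dy": 0,"dz": -0.4,"fingers": 0},{"wx": 0,"wy": 0,"wz": 0,"dx": 0,"dy": 0,"dz": -0.7,"fingers": 0},{"wx": 0,"wy": 0,"wz": 0,"dx": 0,"dy": 0,"dz": -0.7,"fingers": 0}]'

```text
clock: 17.5
eef_pos: [604.8, 202.5, 182.1]
eef_rot: [-3.14, -0.007, 0.0]
wrist_force: [0.6, 0.2, -0.2]
finger_gap: 47.1
finger_force: 0.0
```

```bash
cat > m3.py <<'E'
from h import *
p=camera('top');s=camera('scene')
im=p['image'].astype(int)
# stock tray interior: deviation from local floor colour
for n,(u,v),h in(('gauge_block',(326.5,166.5),25),('collar_steel',(360,171),16),('collar_brass',(392,173),22)):
    w=p['image'][v.__int__()-9:int(v)+10,int(u)-9:int(u)+10].astype(float)
    bg=np.median(w.reshape(-1,3),axis=0);d=np.abs(w-bg).sum(2);
    d[(w.sum(2)<bg.sum()-80) & (n!='collar_brass')]=0   # drop dark
    d=np.where(d>45,d,0);m=(d>0).astype(np.uint8)
    k,l,st,ce=cv2.connectedComponentsWithStats(m);i=min(range(1,k),key=lambda i:-st[i,4]);
    M=l==i;yy,xx=np.nonzero(M);
    c=np.array([(xx.min()+xx.max())/2,(yy.min()+yy.max())/2])+[int(u)-9,int(v)-9];cen=np.array([xx.mean(),yy.mean()])+[int(u)-9,int(v)-9]
    r=cv2.minAreaRect(np.c_[xx,yy].astype(np.float32))
    print(n,'bbox c',c,'cen',cen.round(1),st[i].tolist(),'ray',ray(p,c,5.5+h/2).round(1),ray(p,cen,5.5+h/2).round(1),'ang',r[1:],'pca',np.round(np.linalg.eigh(np.cov(xx,yy))[1][:,1],3))
    for q,c in((p,'top'),(s,'scene')):
        t=trace(n,q)[:2];print('  ',c,[(d['location'],round(d['conf'],2)) for d in t])
a,b=[x[y0:y0+70,x0:x0+120] for x,y0,x0 in((p['image'],143,300),(s['image'],190,330))]
cv2.imwrite('pics/st.png',np.vstack([cv2.resize(q[:,:,::-1],None,fx=4.2,fy=4.2,interpolation=cv2.INTER_CUBIC) for q in(a,b)]))
print(proj(s,[[670,-9,30.5]]),read_state()['eef_pos'])
for t in trace('gauge_short',s)[:1]: print('short',fit([s],[t['pixels'].astype(np.float32)],'gauge_short',[603,202],6.5))
E
python3 m3.py
```

```text
gauge_block bbox c [326.5 167. ] cen [326.7 166.5] [7, 3, 6, 15, 46] ray [667.7 -10.1  18. ] [668.9 -10.5  18. ] ang ((14.0, 5.0), 90.0) pca [0.155 0.988]
   top [([324.2, 166.0], 0.39)]
   scene [([353.9, 216.7], 0.59)]
collar_steel bbox c [359.  170.5] cen [359.1 170.2] [2, 3, 13, 12, 59] ray [660.7 -90.   13.5] [661.4 -90.2  13.5] ang ((10.302042007446289, 11.95036792755127), 74.05460357666016) pca [-0.869  0.495]
   top [([359.6, 166.9], 0.61)]
   scene [([378.7, 241.2], 0.53)]
collar_brass bbox c [391.5 172.5] cen [391.3 172.8] [3, 3, 12, 12, 105] ray [ 655.5 -168.7   16.5] [ 654.9 -168.2   16.5] ang ((11.0, 11.0), 90.0) pca [-0.714  0.7  ]
   top [([391.3, 171.7], 0.4)]
   scene [([397.1, 257.4], 0.66)]
[[355.06103574 212.51032561]] [603.04190872 201.97025921 176.55967477]
short (array([603.5, 204.9]), np.float64(0.106))
```

View pics/st.png

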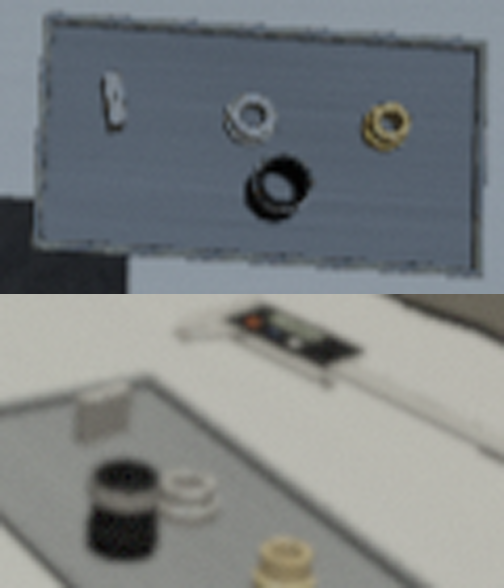

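The short gauge is seated, fitted at (603.5, 204.9). The crop shows the block (top pixel 327,167) turned about +0.13 rad, the steel collar at (359.5,171) and brass at (392,173). The block is next.

Emit:
servo_tool --motion '[{"wx": 0,"wy": 0,"wz": 0,"dx": 0.22,"dy": 0.71,"dz": 0,"fingers": 0.24},{"wx": 0,"wy": 0,"wz": 0,"dx": 0.22,"dy": 0.71,"dz": 0,"fingers": 0.24},{"wx": 0,"wy": 0,"wz": 0,"dx": 0.22,"dy": 0.71,"dz": 0,"fingers": 0.24}]'

```text
clock: 18.25
eef_pos: [625.9, 128.2, 177.1]
eef_rot: [3.141, 0.0, -0.003]
wrist_force: [0.2, -0.9, 0.2]
finger_gap: 35.4
finger_force: 0.0
```

Emit:
servo_tool --motion '[{"wx": 0,"wy": 0,"wz": 0,"dx": 0.22,"dy": 0.71,"dz": 0,"fingers": 0.24},{"wx": 0,"wy": 0,"wz": 0,"dx": 0.22,"dy": 0.71,"dz": 0,"fingers": 0.24},{"wx": 0,"wy": 0,"wz": 0,"dx": 0.22,"dy": 0.71,"dz": 0,"fingers": 0.24}]'

```text
clock: 18.55
eef_pos: [647.7, 58.0, 177.0]
eef_rot: [3.141, 0.0, -0.003]
wrist_force: [0.2, 0.1, 0.1]
finger_gap: 36.5
finger_force: 0.0
```

Emit:
servo_tool --motion '[{"wx": 0,"wy": 0,"wz": -0.06,"dx": 0.21,"dy": 0.7,"dz": 0.5,"fingers": 0.24},{"wx": 0,"wy": 0,"wz": -0.06,"dx": 0.21,"dy": 0.7,"dz": 0.9,"fingers": 0.24},{"wx": 0,"wy": 0,"wz": -0.06,"dx": 0.21,"dy": 0.7,"dz": 1,"fingers": 0.24},{"wx": 0,"wy": 0,"wz": -0.06,"dx": 0.21,"dy": 0.7,"dz": 1,"fingers": 0.24},{"wx": 0,"wy": 0,"wz": -0.06,"dx": 0.21,"dy": 0.7,"dz": 1,"fingers": 0.24},{"wx": 0,"wy": 0,"wz": -0.06,"dx": 0.21,"dy": 0.7,"dz": 1,"fingers": 0.24}]'

```text
clock: 19.15
eef_pos: [669.2, -8.6, 79.9]
eef_rot: [3.141, -0.003, 0.121]
wrist_force: [-0.2, -0.7, 0.4]
finger_gap: 35.5
finger_force: 0.0
```

Emit:
servo_tool --motion '[{"wx": 0,"wy": 0,"wz": 0,"dx": 0,"dy": 0,"dz": 0.3,"fingers": 0.24},{"wx": 0,"wy": 0,"wz": 0,"dx": 0,"dy": 0,"dz": 0.4,"fingers": 0.24},{"wx": 0,"wy": 0,"wz": 0,"dx": 0,"dy": 0,"dz": 0.4,"fingers": 0.24},{"wx": 0,"wy": 0,"wz": 0,"dx": 0,"dy": 0,"dz": 0.4,"fingers": 0.24}]'

```text
clock: 19.55
eef_pos: [668.8, -9.7, 38.9]
eef_rot: [3.141, -0.001, 0.12]
wrist_force: [0.2, -0.2, -0.1]
finger_gap: 35.7
finger_force: 0.0
```

Emit:
servo_tool --motion '[{"wx": 0,"wy": 0,"wz": 0,"dx": 0,"dy": 0,"dz": 0.15,"fingers": 0.24},{"wx": 0,"wy": 0,"wz": 0,"dx": 0,"dy": 0,"dz": 0.25,"fingers": 0.24},{"wx": 0,"wy": 0,"wz": 0,"dx": 0,"dy": 0,"dz": 0.25,"fingers": 0.3},{"wx": 0,"wy": 0,"wz": 0,"dx": 0,"dy": 0,"dz": 0.25,"fingers": 0.4},{"wx": 0,"wy": 0,"wz": 0,"dx": 0,"dy": 0,"dz": 0.25,"fingers": 0.5},{"wx": 0,"wy": 0,"wz": 0,"dx": 0,"dy": 0,"dz": 0.25,"fingers": 0.6},{"wx": 0,"wy": 0,"wz": 0,"dx": 0,"dy": 0,"dz": 0.25,"fingers": 0.7},{"wx": 0,"wy": 0,"wz": 0,"dx": 0,"dy": 0,"dz": 0.25,"fingers": 0.8},{"wx": 0,"wy": 0,"wz": 0,"dx": 0,"dy": 0,"dz": 0.25,"fingers": 1},{"wx": 0,"wy": 0,"wz": 0,"dx": 0,"dy": 0,"dz": 0.25,"fingers": 1}]' --newtons 25

```text
clock: 20.55
eef_pos: [668.4, -10.0, 12.6]
eef_rot: [3.142, -0.0, 0.12]
wrist_force: [0.0, -0.3, 1.4]
finger_gap: 9.1
finger_force: 25.0
```

Emit:
servo_tool --motion '[{"wx": 0,"wy": 0,"wz": 0,"dx": 0,"dy": 0,"dz": -0.3,"fingers": 1},{"wx": 0,"wy": 0,"wz": 0,"dx": 0,"dy": 0,"dz": -0.7,"fingers": 1},{"wx": 0,"wy": 0,"wz": -0.21,"dx": 0,"dy": 0,"dz": -1,"fingers": 1},{"wx": 0,"wy": 0,"wz": -0.21,"dx": 0,"dy": 0,"dz": -1,"fingers": 1},{"wx": 0,"wy": 0,"wz": -0.3,"dx": 0,"dy": 0,"dz": -1,"fingers": 1},{"wx": 0,"wy": 0,"wz": -0.4,"dx": 0,"dy": 0,"dz": -1,"fingers": 1},{"wx": 0,"wy": 0,"wz": -0.5,"dx": 0,"dy": 0,"dz": -1,"fingers": 1},{"wx": 0,"wy": 0,"wz": -0.6425,"dx": 0,"dy": 0,"dz": -1,"fingers": 1},{"wx": 0,"wy": 0,"wz": -0.6425,"dx": 0,"dy": 0,"dz": -1,"fingers": 1},{"wx": 0,"wy": 0,"wz": -0.6425,"dx": 0,"dy": 0,"dz": -1,"fingers": 1}]'

```text
clock: 21.55
eef_pos: [668.2, -10.0, 112.3]
eef_rot: [-3.141, -0.0, 1.326]
wrist_force: [0.4, 0.1, 0.4]
finger_gap: 9.0
finger_force: 25.0
```

Emit:
servo_tool --motion '[{"wx": 0,"wy": 0,"wz": -0.039,"dx": 0,"dy": 0,"dz": 0,"fingers": 1},{"wx": 0,"wy": 0,"wz": -0.039,"dx": 0,"dy": 0,"dz": 0,"fingers": 1},{"wx": 0,"wy": 0,"wz": -0.039,"dx": 0,"dy": 0,"dz": 0,"fingers": 1}]'

```text
clock: 21.85
eef_pos: [668.2, -9.9, 112.4]
eef_rot: [-3.141, -0.0, 1.395]
wrist_force: [0.6, 0.7, -1.4]
finger_gap: 8.5
finger_force: 25.0
```

Emit:
servo_tool --motion '[{"wx": 0,"wy": 0,"wz": 0,"dx": -0.21,"dy": -0.92,"dz": 0,"fingers": 1},{"wx": 0,"wy": 0,"wz": 0,"dx": -0.21,"dy": -0.92,"dz": 0,"fingers": 1},{"wx": 0,"wy": 0,"wz": 0,"dx": -0.21,"dy": -0.92,"dz": 0,"fingers": 1},{"wx": 0,"wy": 0,"wz": 0,"dx": -0.21,"dy": -0.92,"dz": 0,"fingers": 1}]'

```text
clock: 22.25
eef_pos: [574.0, -14.9, 113.2]
eef_rot: [3.141, -0.0, 1.396]
wrist_force: [0.4, -0.1, -0.6]
finger_gap: 9.3
finger_force: 25.0
```

Emit:
servo_tool --motion '[{"wx": 0,"wy": 0,"wz": 0,"dx": -0.21,"dy": -0.92,"dz": 0,"fingers": 1},{"wx": 0,"wy": 0,"wz": 0,"dx": -0.21,"dy": -0.92,"dz": 0,"fingers": 1},{"wx": 0,"wy": 0,"wz": 0,"dx": -0.21,"dy": -0.92,"dz": 0,"fingers": 1},{"wx": 0,"wy": 0,"wz": 0,"dx": -0.21,"dy": -0.92,"dz": 0,"fingers": 1}]'

```text
clock: 22.65
eef_pos: [481.1, -19.9, 113.4]
eef_rot: [3.139, -0.0, 1.397]
wrist_force: [0.7, -0.3, -0.5]
finger_gap: 8.8
finger_force: 25.0
```

Emit:
servo_tool --motion '[{"wx": 0,"wy": 0,"wz": 0,"dx": -0.2,"dy": -0.91,"dz": 0,"fingers": 1},{"wx": 0,"wy": 0,"wz": 0,"dx": -0.2,"dy": -0.91,"dz": 0,"fingers": 1},{"wx": 0,"wy": 0,"wz": 0,"dx": -0.2,"dy": -0.91,"dz": 0,"fingers": 1},{"wx": 0,"wy": 0,"wz": 0,"dx": -0.2,"dy": -0.91,"dz": 0,"fingers": 1},{"wx": 0,"wy": 0,"wz": 0,"dx": -0.2,"dy": -0.91,"dz": 0,"fingers": 1},{"wx": 0,"wy": 0,"wz": 0,"dx": -0.2,"dy": -0.91,"dz": 0,"fingers": 1}]'

```text
clock: 23.25
eef_pos: [388.1, -23.8, 112.6]
eef_rot: [3.141, -0.0, 1.398]
wrist_force: [-0.5, -0.4, -0.4]
finger_gap: 8.6
finger_force: 25.0
```

Emit:
servo_tool --motion '[{"wx": 0,"wy": 0,"wz": 0,"dx": -0.02,"dy": -0.008,"dz": 0.3,"fingers": 1},{"wx": 0,"wy": 0,"wz": 0,"dx": -0.02,"dy": -0.008,"dz": 0.65,"fingers": 1},{"wx": 0,"wy": 0,"wz": 0,"dx": -0.02,"dy": -0.008,"dz": 0.85,"fingers": 1},{"wx": 0,"wy": 0,"wz": 0,"dx": -0.02,"dy": -0.008,"dz": 0.9,"fingers": 1},{"wx": 0,"wy": 0,"wz": 0,"dx": -0.02,"dy": -0.008,"dz": 0.94,"fingers": 1},{"wx": 0,"wy": 0,"wz": 0,"dx": -0.02,"dy": -0.008,"dz": 0.97,"fingers": 1},{"wx": 0,"wy": 0,"wz": 0,"dx": -0.02,"dy": -0.008,"dz": 0.97,"fingers": 1},{"wx": 0,"wy": 0,"wz": 0,"dx": -0.02,"dy": -0.008,"dz": 0.97,"fingers": 1}]'

```text
clock: 24.05
eef_pos: [386.1, -25.6, 16.0]
eef_rot: [3.14, -0.0, 1.398]
wrist_force: [0.6, -0.6, -0.3]
finger_gap: 8.6
finger_force: 25.0
```

Emit:
servo_tool --motion '[{"wx": 0,"wy": 0,"wz": 0,"dx": 0,"dy": 0,"dz": 0.01,"fingers": 1},{"wx": 0,"wy": 0,"wz": 0,"dx": 0,"dy": 0,"dz": 0.02,"fingers": 1},{"wx": 0,"wy": 0,"wz": 0,"dx": 0,"dy": 0,"dz": 0.02,"fingers": 1},{"wx": 0,"wy": 0,"wz": 0,"dx": 0,"dy": 0,"dz": 0.02,"fingers": 1}]'

```text
clock: 24.45
eef_pos: [385.7, -25.6, 13.5]
eef_rot: [3.141, 0.0, 1.398]
wrist_force: [-0.2, 0.7, 0.8]
finger_gap: 8.7
finger_force: 25.0
```

Emit:
servo_tool --motion '[{"wx": 0,"wy": 0,"wz": 0,"dx": 0,"dy": 0,"dz": 0.006,"fingers": 1},{"wx": 0,"wy": 0,"wz": 0,"dx": 0,"dy": 0,"dz": 0.006,"fingers": 1},{"wx": 0,"wy": 0,"wz": 0,"dx": 0,"dy": 0,"dz": 0.006,"fingers": 1}]'

```text
clock: 24.75
eef_pos: [385.8, -25.6, 13.5]
eef_rot: [3.141, 0.0, 1.398]
wrist_force: [-5.7, 1.2, 14.3]
finger_gap: 8.6
finger_force: 25.0
```

Emit:
servo_tool --motion '[{"wx": 0,"wy": 0,"wz": 0,"dx": 0,"dy": 0,"dz": 0,"fingers": 0.7},{"wx": 0,"wy": 0,"wz": 0,"dx": 0,"dy": 0,"dz": 0,"fingers": 0.5},{"wx": 0,"wy": 0,"wz": 0,"dx": 0,"dy": 0,"dz": 0,"fingers": 0.4},{"wx": 0,"wy": 0,"wz": 0,"dx": 0,"dy": 0,"dz": 0,"fingers": 0.4},{"wx": 0,"wy": 0,"wz": 0,"dx": 0,"dy": 0,"dz": -0.2,"fingers": 0.4},{"wx": 0,"wy": 0,"wz": 0,"dx": 0,"dy": 0,"dz": -0.6,"fingers": 0.4},{"wx": 0,"wy": 0,"wz": 0,"dx": 0,"dy": 0,"dz": -1,"fingers": 0.4},{"wx": 0,"wy": 0,"wz": 0,"dx": 0,"dy": 0,"dz": -1,"fingers": 0.2}]'

```text
clock: 25.55
eef_pos: [387.7, -25.9, 116.9]
eef_rot: [3.134, -0.0, 1.398]
wrist_force: [0.4, -0.1, -0.1]
finger_gap: 33.3
finger_force: 0.0
```

Emit:
servo_tool --motion '[{"wx": 0,"wy": 0,"wz": 0,"dx": -0.236,"dy": 0.725,"dz": 0,"fingers": 0.1},{"wx": 0,"wy": 0,"wz": 0,"dx": -0.236,"dy": 0.725,"dz": 0,"fingers": 0.1},{"wx": 0,"wy": 0,"wz": 0,"dx": -0.236,"dy": 0.725,"dz": 0,"fingers": 0.1}]'

```text
clock: 25.85
eef_pos: [454.5, -62.4, 111.9]
eef_rot: [-3.141, 0.0, 1.397]
wrist_force: [-0.1, -0.4, 0.6]
finger_gap: 41.9
finger_force: 0.0
```

Emit:
servo_tool --motion '[{"wx": 0,"wy": 0,"wz": 0,"dx": -0.236,"dy": 0.725,"dz": 0,"fingers": 0.1},{"wx": 0,"wy": 0,"wz": 0,"dx": -0.236,"dy": 0.725,"dz": 0,"fingers": 0.1},{"wx": 0,"wy": 0,"wz": 0,"dx": -0.236,"dy": 0.725,"dz": 0,"fingers": 0.1}]'

```text
clock: 26.15
eef_pos: [521.2, -97.8, 111.7]
eef_rot: [-3.141, -0.0, 1.397]
wrist_force: [-0.3, 0.9, -1.2]
finger_gap: 41.9
finger_force: 0.0
```

Emit:
servo_tool --motion '[{"wx": 0,"wy": 0,"wz": 0,"dx": -0.236,"dy": 0.725,"dz": 0,"fingers": 0.1},{"wx": 0,"wy": 0,"wz": 0,"dx": -0.236,"dy": 0.725,"dz": 0,"fingers": 0.1},{"wx": 0,"wy": 0,"wz": 0,"dx": -0.236,"dy": 0.725,"dz": 0,"fingers": 0.1}]'

```text
clock: 26.45
eef_pos: [588.2, -133.2, 111.7]
eef_rot: [-3.141, -0.0, 1.397]
wrist_force: [-0.8, -0.7, -0.5]
finger_gap: 42.3
finger_force: 0.0
```

Emit:
servo_tool --motion '[{"wx": 0,"wy": 0,"wz": 0,"dx": -0.236,"dy": 0.725,"dz": 0,"fingers": 0.1},{"wx": 0,"wy": 0,"wz": 0,"dx": -0.236,"dy": 0.725,"dz": 0,"fingers": 0.1},{"wx": 0,"wy": 0,"wz": 0,"dx": -0.236,"dy": 0.725,"dz": 0,"fingers": 0.1},{"wx": 0,"wy": 0,"wz": 0,"dx": -0.236,"dy": 0.725,"dz": 0.4,"fingers": 0.1},{"wx": 0,"wy": 0,"wz": 0,"dx": -0.236,"dy": 0.725,"dz": 0.5,"fingers": 0.1},{"wx": 0,"wy": 0,"wz": 0,"dx": -0.236,"dy": 0.725,"dz": 0.5,"fingers": 0.1}]'

```text
clock: 27.05
eef_pos: [653.2, -167.4, 61.3]
eef_rot: [-3.137, -0.001, 1.398]
wrist_force: [0.1, -1.0, 0.7]
finger_gap: 41.8
finger_force: 0.0
```

```bash
python3 - <<'E'
from h import *
p=camera('top');st=read_state();print(st['eef_pos'],st['eef_rot'])
cv2.imwrite('pics/t5.png',cv2.resize(p['image'][140:310,260:440,::-1],None,fx=3.4,fy=3.4,interpolation=cv2.INTER_CUBIC))
for n in('gauge_block','gauge_tall'):print(n,[(d['location'],round(d['conf'],2),ray(p,d['location'],19).round(1)) for d in spot_in(n,p)[:2]])
E
```

```text
[ 654.32222856 -167.8166548    63.14159436] [-3.14036410e+00 -1.95128428e-04  1.39834787e+00]
gauge_block []
gauge_tall [([293.1, 268.6], 0.84, array([421.2,  70.1,  19. ]))]
```

View pics/t5.png

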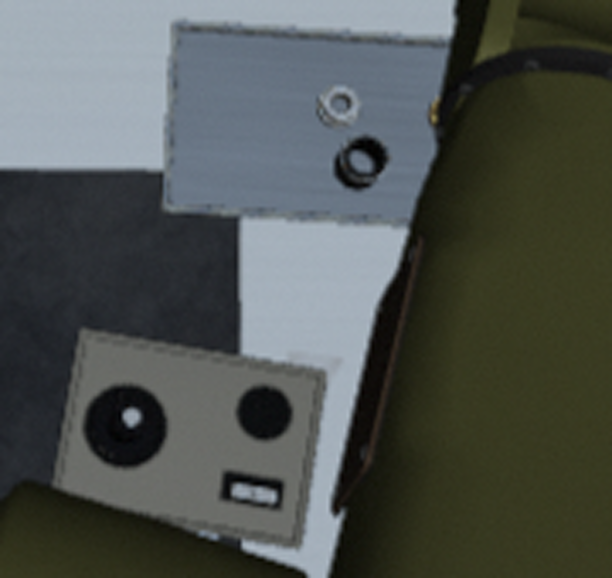

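The block stands in its rectangular recess (crop 253,492) and the tall gauge is fine at (125,425). I'm lowering on the brass collar.

Emit:
servo_tool --motion '[{"wx": 0,"wy": 0,"wz": 0,"dx": -0.004,"dy": 0.018,"dz": 0.3,"fingers": 0.1},{"wx": 0,"wy": 0,"wz": 0,"dx": -0.004,"dy": 0.018,"dz": 0.44,"fingers": 0.1},{"wx": 0,"wy": 0,"wz": 0,"dx": -0.004,"dy": 0.018,"dz": 0.465,"fingers": 0.1},{"wx": 0,"wy": 0,"wz": 0,"dx": -0.004,"dy": 0.018,"dz": 0.465,"fingers": 0.2},{"wx": 0,"wy": 0,"wz": 0,"dx": -0.004,"dy": 0.018,"dz": 0.465,"fingers": 0.3},{"wx": 0,"wy": 0,"wz": 0,"dx": -0.004,"dy": 0.018,"dz": 0.465,"fingers": 0.4},{"wx": 0,"wy": 0,"wz": 0,"dx": -0.004,"dy": 0.018,"dz": 0.465,"fingers": 0.5},{"wx": 0,"wy": 0,"wz": 0,"dx": -0.004,"dy": 0.018,"dz": 0.465,"fingers": 0.6},{"wx": 0,"wy": 0,"wz": 0,"dx": -0.004,"dy": 0.018,"dz": 0.465,"fingers": 1},{"wx": 0,"wy": 0,"wz": 0,"dx": -0.004,"dy": 0.018,"dz": 0.465,"fingers": 1}]' --newtons 25

```text
clock: 28.2
eef_pos: [657.0, -169.2, 16.9]
eef_rot: [3.141, 0.0, 1.398]
wrist_force: [-1.2, 0.5, 4.8]
finger_gap: 20.6
finger_force: 25.0
```

Emit:
servo_tool --motion '[{"wx": 0,"wy": 0,"wz": 0,"dx": 0,"dy": 0,"dz": 0,"fingers": 1},{"wx": 0,"wy": 0,"wz": 0,"dx": 0,"dy": 0,"dz": 0,"fingers": 1}]'

```text
clock: 28.4
eef_pos: [657.0, -169.2, 16.8]
eef_rot: [3.141, 0.0, 1.398]
wrist_force: [-1.3, -0.2, 5.7]
finger_gap: 21.0
finger_force: 25.0
```

Emit:
servo_tool --motion '[{"wx": 0,"wy": 0,"wz": 0,"dx": 0,"dy": 0,"dz": -0.2,"fingers": 1},{"wx": 0,"wy": 0,"wz": 0,"dx": 0,"dy": 0,"dz": -0.6,"fingers": 1},{"wx": 0,"wy": 0,"wz": 0,"dx": 0,"dy": 0,"dz": -1,"fingers": 1},{"wx": 0,"wy": 0,"wz": 0,"dx": 0,"dy": 0,"dz": -1,"fingers": 1},{"wx": 0,"wy": 0,"wz": 0,"dx": 0.1,"dy": -0.25,"dz": -1,"fingers": 1},{"wx": 0,"wy": 0,"wz": 0,"dx": 0.317,"dy": -0.789,"dz": -1,"fingers": 1},{"wx": 0,"wy": 0,"wz": 0,"dx": 0.317,"dy": -0.789,"dz": -1,"fingers": 1}]'

```text
clock: 29.1
eef_pos: [579.9, -121.9, 114.1]
eef_rot: [-3.136, -0.001, 1.399]
wrist_force: [0.1, 0.7, 0.5]
finger_gap: 20.5
finger_force: 25.0
```

Emit:
servo_tool --motion '[{"wx": 0,"wy": 0,"wz": 0,"dx": 0.317,"dy": -0.789,"dz": 0,"fingers": 1},{"wx": 0,"wy": 0,"wz": 0,"dx": 0.317,"dy": -0.789,"dz": 0,"fingers": 1},{"wx": 0,"wy": 0,"wz": 0,"dx": 0.317,"dy": -0.789,"dz": 0,"fingers": 1}]'

```text
clock: 29.4
eef_pos: [509.8, -78.0, 116.0]
eef_rot: [-3.14, -0.0, 1.399]
wrist_force: [0.3, -0.2, -0.7]
finger_gap: 20.5
finger_force: 25.0
```

Emit:
servo_tool --motion '[{"wx": 0,"wy": 0,"wz": 0,"dx": 0.317,"dy": -0.789,"dz": 0,"fingers": 1},{"wx": 0,"wy": 0,"wz": 0,"dx": 0.317,"dy": -0.789,"dz": 0,"fingers": 1},{"wx": 0,"wy": 0,"wz": 0,"dx": 0.317,"dy": -0.789,"dz": 0,"fingers": 1},{"wx": 0,"wy": 0,"wz": 0,"dx": 0.317,"dy": -0.789,"dz": 0,"fingers": 1},{"wx": 0,"wy": 0,"wz": 0,"dx": 0.317,"dy": -0.789,"dz": 0,"fingers": 1}]'

```text
clock: 29.9
eef_pos: [441.1, -35.3, 116.5]
eef_rot: [3.141, 0.0, 1.398]
wrist_force: [-0.9, 0.0, -0.9]
finger_gap: 20.4
finger_force: 25.0
```

Emit:
servo_tool --motion '[{"wx": 0,"wy": 0,"wz": 0,"dx": 0.003,"dy": -0.01,"dz": 0.4,"fingers": 1},{"wx": 0,"wy": 0,"wz": 0,"dx": 0.003,"dy": -0.01,"dz": 0.7,"fingers": 1},{"wx": 0,"wy": 0,"wz": 0,"dx": 0.003,"dy": -0.01,"dz": 0.85,"fingers": 1},{"wx": 0,"wy": 0,"wz": 0,"dx": 0.003,"dy": -0.01,"dz": 0.92,"fingers": 1},{"wx": 0,"wy": 0,"wz": 0,"dx": 0.003,"dy": -0.01,"dz": 0.965,"fingers": 1},{"wx": 0,"wy": 0,"wz": 0,"dx": 0.003,"dy": -0.01,"dz": 0.965,"fingers": 1},{"wx": 0,"wy": 0,"wz": 0,"dx": 0.003,"dy": -0.01,"dz": 0.965,"fingers": 1}]'

```text
clock: 30.6
eef_pos: [439.6, -34.5, 20.5]
eef_rot: [3.14, 0.0, 1.398]
wrist_force: [0.4, 0.6, -0.7]
finger_gap: 20.8
finger_force: 25.0
```

Emit:
servo_tool --motion '[{"wx": 0,"wy": 0,"wz": 0,"dx": 0,"dy": 0,"dz": 0.01,"fingers": 1},{"wx": 0,"wy": 0,"wz": 0,"dx": 0,"dy": 0,"dz": 0.015,"fingers": 1},{"wx": 0,"wy": 0,"wz": 0,"dx": 0,"dy": 0,"dz": 0.015,"fingers": 1}]'

```text
clock: 30.9
eef_pos: [439.1, -34.3, 18.6]
eef_rot: [3.141, -0.0, 1.398]
wrist_force: [1.0, -0.6, -1.7]
finger_gap: 20.9
finger_force: 25.0
```

Emit:
servo_tool --motion '[{"wx": 0,"wy": 0,"wz": 0,"dx": 0,"dy": 0.005,"dz": 0.008,"fingers": 1},{"wx": 0,"wy": 0,"wz": 0,"dx": 0,"dy": 0.005,"dz": 0.008,"fingers": 1},{"wx": 0,"wy": 0,"wz": 0,"dx": 0,"dy": 0.005,"dz": 0.008,"fingers": 1}]'

```text
clock: 31.2
eef_pos: [439.6, -34.4, 17.8]
eef_rot: [3.141, -0.0, 1.398]
wrist_force: [-1.7, 0.7, 6.2]
finger_gap: 20.6
finger_force: 25.0
```

Emit:
servo_tool --motion '[{"wx": 0,"wy": 0,"wz": 0,"dx": 0,"dy": 0,"dz": 0,"fingers": 0.5},{"wx": 0,"wy": 0,"wz": 0,"dx": 0,"dy": 0,"dz": 0,"fingers": 0.3},{"wx": 0,"wy": 0,"wz": 0,"dx": 0,"dy": 0,"dz": 0,"fingers": 0.2},{"wx": 0,"wy": 0,"wz": 0,"dx": 0,"dy": 0,"dz": 0,"fingers": 0.2},{"wx": 0,"wy": 0,"wz": 0,"dx": 0,"dy": 0,"dz": -0.2,"fingers": 0.2},{"wx": 0,"wy": 0,"wz": 0,"dx": 0,"dy": 0,"dz": -0.6,"fingers": 0.2},{"wx": 0,"wy": 0,"wz": 0,"dx": 0,"dy": 0,"dz": -1,"fingers": 0.1},{"wx": 0,"wy": 0,"wz": 0,"dx": 0,"dy": 0,"dz": -1,"fingers": 0.1}]'

```text
clock: 32.0
eef_pos: [441.7, -34.7, 122.0]
eef_rot: [3.134, -0.0, 1.398]
wrist_force: [0.2, 0.4, -0.9]
finger_gap: 41.9
finger_force: 0.0
```

Emit:
servo_tool --motion '[{"wx": 0,"wy": 0,"wz": 0,"dx": -0.056,"dy": 0.76,"dz": 0,"fingers": 0.1},{"wx": 0,"wy": 0,"wz": 0,"dx": -0.056,"dy": 0.76,"dz": 0,"fingers": 0.1},{"wx": 0,"wy": 0,"wz": 0,"dx": -0.056,"dy": 0.76,"dz": 0,"fingers": 0.1}]'

```text
clock: 32.3
eef_pos: [515.1, -53.6, 116.5]
eef_rot: [-3.141, 0.0, 1.398]
wrist_force: [-0.3, 0.2, 0.6]
finger_gap: 42.2
finger_force: 0.0
```

Emit:
servo_tool --motion '[{"wx": 0,"wy": 0,"wz": 0,"dx": -0.056,"dy": 0.76,"dz": 0,"fingers": 0.1},{"wx": 0,"wy": 0,"wz": 0,"dx": -0.056,"dy": 0.76,"dz": 0,"fingers": 0.1},{"wx": 0,"wy": 0,"wz": 0,"dx": -0.056,"dy": 0.76,"dz": 0,"fingers": 0.1}]'

```text
clock: 32.6
eef_pos: [588.3, -72.0, 116.2]
eef_rot: [-3.141, 0.0, 1.398]
wrist_force: [0.0, 0.2, 0.0]
finger_gap: 42.3
finger_force: 0.0
```

Emit:
servo_tool --motion '[{"wx": 0,"wy": 0,"wz": 0.699,"dx": -0.056,"dy": 0.76,"dz": 0,"fingers": 0.1},{"wx": 0,"wy": 0,"wz": 0.699,"dx": -0.056,"dy": 0.76,"dz": 0,"fingers": 0.1},{"wx": 0,"wy": 0,"wz": 0.699,"dx": -0.056,"dy": 0.76,"dz": 0,"fingers": 0.1},{"wx": 0,"wy": 0,"wz": 0.699,"dx": -0.056,"dy": 0.76,"dz": 0,"fingers": 0.1},{"wx": 0,"wy": 0,"wz": 0.699,"dx": -0.056,"dy": 0.76,"dz": 0,"fingers": 0.1},{"wx": 0,"wy": 0,"wz": 0.699,"dx": -0.056,"dy": 0.76,"dz": 0,"fingers": 0.1},{"wx": 0,"wy": 0,"wz": 0.699,"dx": -0.056,"dy": 0.76,"dz": 0,"fingers": 0.1},{"wx": 0,"wy": 0,"wz": 0.699,"dx": -0.056,"dy": 0.76,"dz": 0,"fingers": 0.1},{"wx": 0,"wy": 0,"wz": 0.699,"dx": -0.056,"dy": 0.76,"dz": 0,"fingers": 0.1},{"wx": 0,"wy": 0,"wz": 0.699,"dx": -0.056,"dy": 0.76,"dz": 0,"fingers": 0.1}]'

```text
clock: 33.6
eef_pos: [660.0, -89.7, 117.0]
eef_rot: [-3.141, 0.001, -0.006]
wrist_force: [-1.2, -0.6, -0.0]
finger_gap: 42.0
finger_force: 0.0
```

```bash
python3 - <<'E'
from h import *
camera('scene');p=camera('top');st=read_state();print(st['eef_pos'],st['eef_rot'])
cv2.imwrite('pics/t6.png',cv2.resize(p['image'][140:310,180:440,::-1],None,fx=3,fy=3,interpolation=cv2.INTER_CUBIC))
E
```

```text
[660.17308002 -89.74263394 117.07173602] [-3.14135881e+00  1.14202086e-03 -3.56514859e-04]
```

View pics/t6.png

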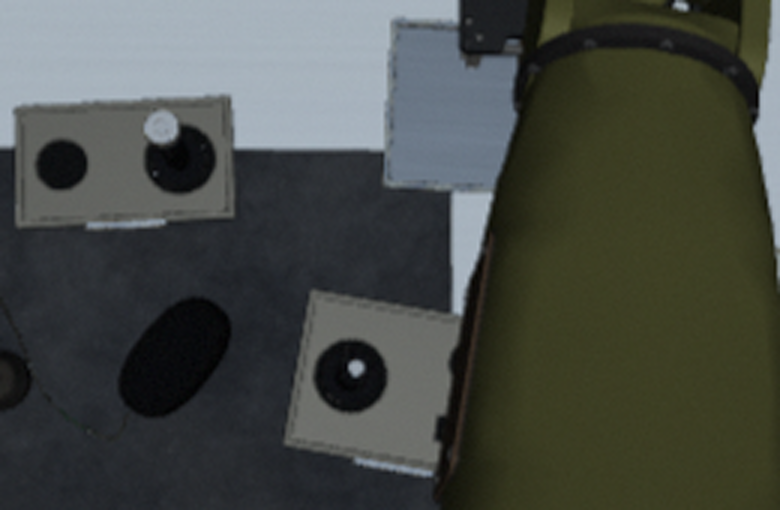

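The short gauge stands in its recess (crop 180,158). The arm hides the rest. I'm lowering on the steel collar.

Emit:
servo_tool --motion '[{"wx": 0,"wy": 0,"wz": 0,"dx": 0.013,"dy": 0.005,"dz": 0.4,"fingers": 0.1},{"wx": 0,"wy": 0,"wz": 0,"dx": 0.013,"dy": 0.005,"dz": 0.8,"fingers": 0.1},{"wx": 0,"wy": 0,"wz": 0,"dx": 0.013,"dy": 0.005,"dz": 0.95,"fingers": 0.1},{"wx": 0,"wy": 0,"wz": 0,"dx": 0.013,"dy": 0.005,"dz": 1,"fingers": 0.1},{"wx": 0,"wy": 0,"wz": 0,"dx": 0.013,"dy": 0.005,"dz": 1,"fingers": 0.1},{"wx": 0,"wy": 0,"wz": 0,"dx": 0.013,"dy": 0.005,"dz": 1,"fingers": 0.1}]'

```text
clock: 34.3
eef_pos: [663.4, -90.8, 19.6]
eef_rot: [3.141, -0.003, 0.0]
wrist_force: [-0.7, 0.2, -0.1]
finger_gap: 42.2
finger_force: 0.0
```

Emit:
servo_tool --motion '[{"wx": 0,"wy": 0,"wz": 0,"dx": -0.005,"dy": 0,"dz": 0.03,"fingers": 0.1},{"wx": 0,"wy": 0,"wz": 0,"dx": -0.005,"dy": 0,"dz": 0.05,"fingers": 0.1},{"wx": 0,"wy": 0,"wz": 0,"dx": -0.005,"dy": 0,"dz": 0.05,"fingers": 0.1}]'

```text
clock: 34.6
eef_pos: [662.0, -90.7, 12.6]
eef_rot: [3.142, -0.0, 0.0]
wrist_force: [0.4, -0.4, 0.2]
finger_gap: 42.2
finger_force: 0.0
```

Emit:
servo_tool --motion '[{"wx": 0,"wy": 0,"wz": 0,"dx": 0,"dy": 0,"dz": -0.007,"fingers": 0.2},{"wx": 0,"wy": 0,"wz": 0,"dx": 0,"dy": 0,"dz": -0.007,"fingers": 0.3},{"wx": 0,"wy": 0,"wz": 0,"dx": 0,"dy": 0,"dz": -0.007,"fingers": 0.4},{"wx": 0,"wy": 0,"wz": 0,"dx": 0,"dy": 0,"dz": -0.007,"fingers": 0.5},{"wx": 0,"wy": 0,"wz": 0,"dx": 0,"dy": 0,"dz": -0.007,"fingers": 0.7},{"wx": 0,"wy": 0,"wz": 0,"dx": 0,"dy": 0,"dz": -0.007,"fingers": 1},{"wx": 0,"wy": 0,"wz": 0,"dx": 0,"dy": 0,"dz": -0.007,"fingers": 1},{"wx": 0,"wy": 0,"wz": 0,"dx": 0,"dy": 0,"dz": -0.007,"fingers": 1}]' --newtons 25

```text
clock: 35.4
eef_pos: [662.0, -90.7, 13.3]
eef_rot: [3.142, -0.0, -0.0]
wrist_force: [-0.5, -0.4, 0.3]
finger_gap: 23.6
finger_force: 25.0
```

Emit:
servo_tool --motion '[{"wx": 0,"wy": 0,"wz": 0,"dx": 0,"dy": 0,"dz": -0.2,"fingers": 1},{"wx": 0,"wy": 0,"wz": 0,"dx": 0,"dy": 0,"dz": -0.6,"fingers": 1},{"wx": 0,"wy": 0,"wz": 0,"dx": 0,"dy": 0,"dz": -0.9,"fingers": 1}]'

```text
clock: 35.7
eef_pos: [662.1, -90.6, 105.0]
eef_rot: [-3.142, -0.0, 0.0]
wrist_force: [-0.1, 0.2, -0.4]
finger_gap: 23.5
finger_force: 25.0
```

Emit:
servo_tool --motion '[{"wx": 0,"wy": 0,"wz": 0,"dx": -0.16,"dy": -0.97,"dz": -0.8,"fingers": 1},{"wx": 0,"wy": 0,"wz": 0,"dx": -0.16,"dy": -0.97,"dz": -0.8,"fingers": 1},{"wx": 0,"wy": 0,"wz": 0,"dx": -0.16,"dy": -0.97,"dz": -0.8,"fingers": 1},{"wx": 0,"wy": 0,"wz": 0,"dx": -0.16,"dy": -0.97,"dz": -0.8,"fingers": 1}]'

```text
clock: 36.1
eef_pos: [646.6, 9.0, 186.3]
eef_rot: [-3.141, -0.004, 0.003]
wrist_force: [0.5, -0.0, -0.5]
finger_gap: 23.7
finger_force: 25.0
```

Emit:
servo_tool --motion '[{"wx": 0,"wy": 0,"wz": 0,"dx": -0.16,"dy": -0.97,"dz": 0,"fingers": 1},{"wx": 0,"wy": 0,"wz": 0,"dx": -0.16,"dy": -0.97,"dz": 0,"fingers": 1},{"wx": 0,"wy": 0,"wz": 0,"dx": -0.16,"dy": -0.97,"dz": 0,"fingers": 1}]'

```text
clock: 36.4
eef_pos: [628.9, 107.3, 182.0]
eef_rot: [-3.141, 0.002, 0.004]
wrist_force: [0.6, -1.0, -0.8]
finger_gap: 23.8
finger_force: 25.0
```

Emit:
servo_tool --motion '[{"wx": 0,"wy": 0,"wz": 0,"dx": -0.16,"dy": -0.97,"dz": 0,"fingers": 1},{"wx": 0,"wy": 0,"wz": 0,"dx": -0.16,"dy": -0.97,"dz": 0,"fingers": 1},{"wx": 0,"wy": 0,"wz": 0,"dx": -0.16,"dy": -0.97,"dz": 0,"fingers": 1}]'

```text
clock: 36.7
eef_pos: [612.9, 204.1, 181.9]
eef_rot: [-3.141, 0.002, 0.004]
wrist_force: [0.2, -0.7, -0.6]
finger_gap: 23.8
finger_force: 25.0
```

Emit:
servo_tool --motion '[{"wx": 0,"wy": 0,"wz": -0.7,"dx": -0.16,"dy": -0.97,"dz": 0,"fingers": 1},{"wx": 0,"wy": 0,"wz": -0.7,"dx": -0.16,"dy": -0.97,"dz": 0,"fingers": 1},{"wx": 0,"wy": 0,"wz": -0.7,"dx": -0.16,"dy": -0.97,"dz": 0,"fingers": 1},{"wx": 0,"wy": 0,"wz": -0.7,"dx": -0.16,"dy": -0.97,"dz": 0,"fingers": 1},{"wx": 0,"wy": 0,"wz": -0.7,"dx": -0.16,"dy": -0.97,"dz": 0,"fingers": 1},{"wx": 0,"wy": 0,"wz": -0.7,"dx": -0.16,"dy": -0.97,"dz": 0,"fingers": 1},{"wx": 0,"wy": 0,"wz": -0.7,"dx": -0.16,"dy": -0.97,"dz": 0,"fingers": 1},{"wx": 0,"wy": 0,"wz": -0.7,"dx": -0.16,"dy": -0.97,"dz": 0,"fingers": 1},{"wx": 0,"wy": 0,"wz": -0.7,"dx": -0.16,"dy": -0.97,"dz": 0,"fingers": 1},{"wx": 0,"wy": 0,"wz": -0.7,"dx": -0.16,"dy": -0.97,"dz": 0,"fingers": 1}]'

```text
clock: 37.7
eef_pos: [598.6, 295.7, 182.0]
eef_rot: [-3.14, 0.001, 1.405]
wrist_force: [0.3, 0.7, -0.7]
finger_gap: 23.3
finger_force: 25.0
```

Emit:
servo_tool --motion '[{"wx": 0,"wy": 0,"wz": -0.114,"dx": 0,"dy": 0,"dz": 0,"fingers": 1},{"wx": 0,"wy": 0,"wz": -0.114,"dx": 0,"dy": 0,"dz": 0,"fingers": 1},{"wx": 0,"wy": 0,"wz": -0.114,"dx": 0,"dy": 0,"dz": 0,"fingers": 1},{"wx": 0,"wy": 0,"wz": -0.114,"dx": 0,"dy": 0,"dz": 0,"fingers": 1}]'

```text
clock: 38.1
eef_pos: [598.4, 296.4, 182.4]
eef_rot: [-3.141, 0.0, 1.625]
wrist_force: [-1.1, -0.1, -0.1]
finger_gap: 23.2
finger_force: 25.0
```

Emit:
servo_tool --motion '[{"wx": 0,"wy": 0,"wz": 0,"dx": 0.01,"dy": 0,"dz": 0.4,"fingers": 1},{"wx": 0,"wy": 0,"wz": 0,"dx": 0.01,"dy": 0,"dz": 0.8,"fingers": 1},{"wx": 0,"wy": 0,"wz": 0,"dx": 0.01,"dy": 0,"dz": 1,"fingers": 1},{"wx": 0,"wy": 0,"wz": 0,"dx": 0.01,"dy": 0,"dz": 1,"fingers": 1}]'

```text
clock: 38.5
eef_pos: [596.6, 297.3, 79.6]
eef_rot: [-3.136, 0.002, 1.626]
wrist_force: [-0.3, 0.0, -0.4]
finger_gap: 23.6
finger_force: 25.0
```

Emit:
servo_tool --motion '[{"wx": 0,"wy": 0,"wz": 0,"dx": 0,"dy": 0,"dz": 0.3,"fingers": 1},{"wx": 0,"wy": 0,"wz": 0,"dx": 0,"dy": 0,"dz": 0.5,"fingers": 1},{"wx": 0,"wy": 0,"wz": 0,"dx": 0,"dy": 0,"dz": 0.6,"fingers": 1},{"wx": 0,"wy": 0,"wz": 0,"dx": 0,"dy": 0,"dz": 0.65,"fingers": 1},{"wx": 0,"wy": 0,"wz": 0,"dx": 0,"dy": 0,"dz": 0.65,"fingers": 1},{"wx": 0,"wy": 0,"wz": 0,"dx": 0,"dy": 0,"dz": 0.65,"fingers": 1}]'

```text
clock: 39.1
eef_pos: [598.6, 298.6, 19.6]
eef_rot: [3.14, -0.001, 1.628]
wrist_force: [0.3, -0.5, -0.3]
finger_gap: 24.3
finger_force: 25.0
```

Emit:
servo_tool --motion '[{"wx": 0,"wy": 0,"wz": 0,"dx": -0.01,"dy": 0,"dz": 0.02,"fingers": 1},{"wx": 0,"wy": 0,"wz": 0,"dx": -0.01,"dy": 0,"dz": 0.03,"fingers": 1},{"wx": 0,"wy": 0,"wz": 0,"dx": -0.01,"dy": 0,"dz": 0.03,"fingers": 1},{"wx": 0,"wy": 0,"wz": 0,"dx": -0.01,"dy": 0,"dz": 0.03,"fingers": 1}]'

```text
clock: 39.5
eef_pos: [598.0, 297.4, 15.4]
eef_rot: [3.141, -0.0, 1.628]
wrist_force: [0.1, 0.0, -1.1]
finger_gap: 23.8
finger_force: 25.0
```

Emit:
servo_tool --motion '[{"wx": 0,"wy": 0,"wz": 0,"dx": 0,"dy": 0,"dz": 0.01,"fingers": 1},{"wx": 0,"wy": 0,"wz": 0,"dx": 0,"dy": 0,"dz": 0.01,"fingers": 1},{"wx": 0,"wy": 0,"wz": 0,"dx": 0,"dy": 0,"dz": 0.01,"fingers": 1}]'

```text
clock: 39.8
eef_pos: [598.1, 297.4, 14.3]
eef_rot: [3.141, -0.0, 1.628]
wrist_force: [0.1, 0.1, 0.2]
finger_gap: 23.7
finger_force: 25.0
```

Emit:
servo_tool --motion '[{"wx": 0,"wy": 0,"wz": 0,"dx": 0,"dy": 0,"dz": 0,"fingers": 0.4},{"wx": 0,"wy": 0,"wz": 0,"dx": 0,"dy": 0,"dz": 0,"fingers": 0.2},{"wx": 0,"wy": 0,"wz": 0,"dx": 0,"dy": 0,"dz": 0,"fingers": 0.1},{"wx": 0,"wy": 0,"wz": 0,"dx": 0,"dy": 0,"dz": 0,"fingers": 0.1},{"wx": 0,"wy": 0,"wz": 0,"dx": 0,"dy": 0,"dz": -0.2,"fingers": 0.1},{"wx": 0,"wy": 0,"wz": 0,"dx": 0,"dy": 0,"dz": -0.6,"fingers": 0.1},{"wx": 0,"wy": 0,"wz": 0,"dx": 0,"dy": 0,"dz": -1,"fingers": 0.1},{"wx": 0,"wy": 0,"wz": 0,"dx": 0,"dy": 0,"dz": -1,"fingers": 0.1}]'

```text
clock: 40.6
eef_pos: [600.2, 298.3, 120.6]
eef_rot: [3.133, -0.003, 1.628]
wrist_force: [0.6, 0.6, 1.3]
finger_gap: 42.6
finger_force: 0.0
```

Emit:
servo_tool --motion '[{"wx": 0,"wy": 0,"wz": 0,"dx": 0,"dy": 0,"dz": -1,"fingers": 0.1},{"wx": 0,"wy": 0,"wz": 0,"dx": 0,"dy": 0,"dz": -1,"fingers": 0.1},{"wx": 0,"wy": 0,"wz": 0,"dx": 0,"dy": 0,"dz": -1,"fingers": 0.1}]'

```text
clock: 40.9
eef_pos: [599.9, 298.2, 221.7]
eef_rot: [3.131, -0.004, 1.628]
wrist_force: [-0.4, -0.0, 0.2]
finger_gap: 42.7
finger_force: 0.0
```

Emit:
servo_tool --motion '[{"wx": 0,"wy": 0,"wz": 0,"dx": -1,"dy": 0,"dz": -0.2,"fingers": 0.1},{"wx": 0,"wy": 0,"wz": 0,"dx": -1,"dy": 0,"dz": -0.2,"fingers": 0.1},{"wx": 0,"wy": 0,"wz": 0,"dx": -1,"dy": 0,"dz": -0.2,"fingers": 0.1}]'

```text
clock: 41.2
eef_pos: [604.5, 193.0, 235.0]
eef_rot: [3.14, 0.001, 1.624]
wrist_force: [0.3, 0.5, 0.5]
finger_gap: 42.7
finger_force: 0.0
```

Emit:
servo_tool --motion '[{"wx": 0,"wy": 0,"wz": 0,"dx": -1,"dy": 0,"dz": 0,"fingers": 0.1},{"wx": 0,"wy": 0,"wz": 0,"dx": -1,"dy": 0,"dz": 0,"fingers": 0.1},{"wx": 0,"wy": 0,"wz": 0,"dx": -1,"dy": 0,"dz": 0,"fingers": 0.1}]'

```text
clock: 41.5
eef_pos: [609.7, 93.1, 233.4]
eef_rot: [-3.141, 0.001, 1.623]
wrist_force: [-0.8, -0.8, 0.6]
finger_gap: 42.1
finger_force: 0.0
```

Emit:
servo_tool --motion '[{"wx": 0,"wy": 0,"wz": 0,"dx": -1,"dy": 0,"dz": 0,"fingers": 0.1},{"wx": 0,"wy": 0,"wz": 0,"dx": -1,"dy": 0,"dz": 0,"fingers": 0.1},{"wx": 0,"wy": 0,"wz": 0,"dx": -1,"dy": 0,"dz": 0,"fingers": 0.1}]'

```text
clock: 41.8
eef_pos: [615.2, -6.4, 233.2]
eef_rot: [-3.141, 0.001, 1.624]
wrist_force: [0.0, 0.8, 0.3]
finger_gap: 42.6
finger_force: 0.0
```

Emit:
servo_tool --motion '[{"wx": 0,"wy": 0,"wz": 0,"dx": -1,"dy": 0,"dz": 0,"fingers": 0.1},{"wx": 0,"wy": 0,"wz": 0,"dx": -1,"dy": 0,"dz": 0,"fingers": 0.1},{"wx": 0,"wy": 0,"wz": 0,"dx": -1,"dy": 0,"dz": 0,"fingers": 0.1}]'

```text
clock: 42.1
eef_pos: [620.8, -106.0, 233.0]
eef_rot: [-3.14, 0.0, 1.624]
wrist_force: [0.3, 1.1, 0.2]
finger_gap: 42.4
finger_force: 0.0
```

Emit:
servo_tool --motion '[{"wx": 0,"wy": 0,"wz": 0,"dx": -1,"dy": 0,"dz": 0,"fingers": 0.1},{"wx": 0,"wy": 0,"wz": 0,"dx": -1,"dy": 0,"dz": 0,"fingers": 0.1},{"wx": 0,"wy": 0,"wz": 0,"dx": -1,"dy": 0,"dz": 0,"fingers": 0.1},{"wx": 0,"wy": 0,"wz": 0,"dx": -1,"dy": 0,"dz": 0,"fingers": 0.1},{"wx": 0,"wy": 0,"wz": 0,"dx": -1,"dy": 0,"dz": 0,"fingers": 0.1}]'

```text
clock: 42.6
eef_pos: [626.9, -200.1, 233.8]
eef_rot: [-3.141, -0.001, 1.629]
wrist_force: [-0.1, -0.1, -0.0]
finger_gap: 42.6
finger_force: 0.0
```

```bash
python3 - <<'E'
from h import *
p=camera('top');st=read_state();print(st['eef_pos'],st['finger_force'])
cv2.imwrite('pics/t7.png',cv2.resize(p['image'][130:330,165:435,::-1],None,fx=2.9,fy=2.9,interpolation=cv2.INTER_CUBIC))
E
```

```text
[ 626.92358639 -200.0698926   234.11036678] 0.0
```

View pics/t7.png

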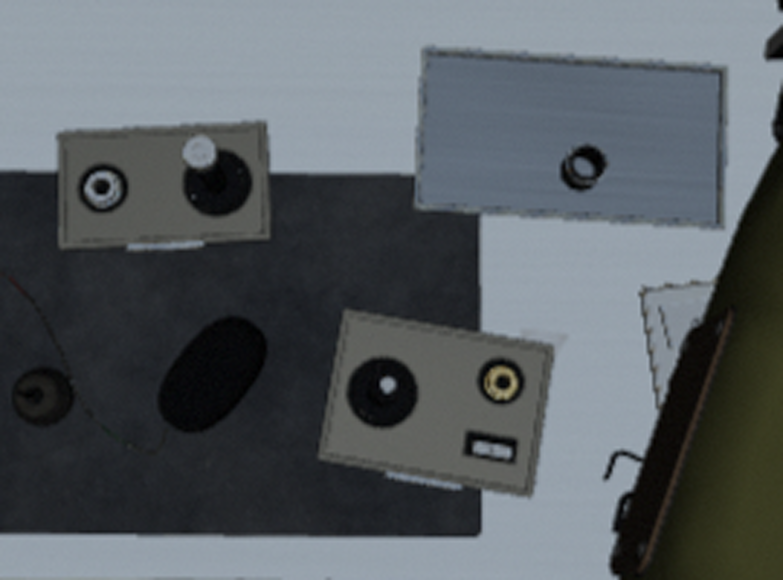

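All five parts sit centred in their recesses: steel at (102,187), short gauge (217,182), tall gauge (383,392), brass (500,381) and block (491,447). The loupe (583,167) and dust blower (43,395) have not moved.

```bash
python3 -c "
from cell import *
print(sign_off())"
```

```text
the job is handed in; nothing more can be done
None
```

I handed the job in at about 43 s with both kits made up: all five parts stand centred in their own recesses in the last top picture, and the loupe and dust blower did not move. The hand-in returned no verdict.

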